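# Snap the extraction duct's clip shut with pliers

## Task

The plastic snap clip on the dust extractor's duct has been left open: take the pliers out of the tray and squeeze the clip's two ears together between their jaws, just hard enough that it clicks shut and stays shut; do not crush the ears and do not press the clip with the gripper itself. Finish with the pliers let go, lying flat on the grey mat, and leave the other things on the desk where they are.

Things in the scene. Friction and masses are not known exactly. Their poses are not given: they have to be found in the camera images.
- pliers_pivot (a point): The pliers: steel, black grips, 190 mm long, 14 mm thick, about 190 g, flat in the tray. Point: centre of the pivot block, half-way up (7 mm above what they lie on). The block is 30 mm across and 22 mm along the pliers, flat-sided; a grasp on it does not work the jaws. At rest +x points along the middle line to the jaws (tips 58 mm ahead), z up. The weight is centred about 48 mm behind the pivot.
- pliers_grips (a point): Point 55 mm behind the pivot (-x), midway between the two straight grips at rest; same axes. The grips run from 30 to 132 mm behind the pivot, each 9 mm wide and 14 mm high; at rest they measure 66 mm over their outsides here and 74 mm at their ends.
- pliers_jaws (a point): Point 45 mm ahead of the pivot, midway between the jaws at rest; same axes. The jaws run from 24 to 58 mm ahead, each 8 mm wide, 12 mm high. The halves cross like scissors and these axes belong to the half with its grip at +y: when squeezed by q (joint pliers_half) the true middle line lies q/2 clockwise, seen from above, from this x.
- pliers_half (a joint): How far the pliers are squeezed, q in rad: 0 = sprung open at rest, up to 0.52. 55 mm behind the pivot the grips measure 66 - 55 q mm over their outsides; 45 mm ahead of it the gap between the jaws is 36 - 45 q mm. A return spring pushes each grip out with about 8 N at rest, 12 N at q = 0.42 (there).
- tray: Grey tool tray, fixed, 240 x 96 mm, walls 24 mm high and 5 mm thick, inside 230 x 86 mm, floor 5 mm above the desk. Origin: centre of its underside; x along its length, the way the pliers' jaws point. The grips nearly fill its width: no fingers fit outside them; beside the pivot block 28 mm are free at each side.
- mat: Thin grey work mat, fixed on the desk, 260 x 260 mm, 2 mm thick, free of other things. Origin: centre of its underside.
- clip_ears (a point): White snap clip round an upright duct pipe beside the dust extractor: two half rings ending in two upright flat ears towards the robot. Point: midway between the ears, 60 mm above the desk; x points to the pipe's axis 47 mm away, z up. Ears: 18 mm high, from 16 mm before this point (tips) to 15 mm past it (ring). Over their outsides they measure 26 mm open (28 at the tips), 17 mm shut.
- duct (a point): On the axis of the upright duct pipe, at the clip's height (60 mm above the desk). The pipe's sleeve is 56 mm and the clip's ring 65 mm in diameter. The duct's elbow passes over the clip to the -y side of this frame, where the extractor's 165 mm high box begins 200 mm from the axis; the elbow's underside is 72 mm above the desk, its top 128 mm.
- clip_left (a joint): How far the clip's half on the +y side has closed, rad: 0 open (-0.005 with play), 0.051 clicked shut. Both halves move together. The snap resists up to about 18 N on the ears (some 26 N on each grip 55 mm behind the pivot, return spring included), then gives; past half-way the clip jumps shut and stays; let go before, it springs open. Over 35 N on an ear crushes it.
- clip_right (a joint): The same for the half on the -y side.
- polish_mid (a point): Bottle of black nail polish, 32 mm diameter, 88 mm tall; a bystander. Point: its middle.
- buffer_mid (a point): Grey buffing block, 95 x 26 x 24 mm; a bystander. Point: its middle.
- brush_mid (a point): Nail brush with a bow handle, 85 x 34 x 47 mm; a bystander. Point: its middle.
- file_mid (a point): Flat nail file, 162 x 20 x 5 mm; a bystander. Point: its middle.
- nippers_mid (a point): Small steel cuticle nippers, 95 x 25 x 8 mm (not the pliers of the job); a bystander. Point: its middle.
- pump_mid (a point): White pump bottle on the marble dish, 44 mm diameter, 142 mm tall; a bystander. Point: its middle.
- jar_mid (a point): White jar with a clear lid on the marble dish, 60 mm diameter, 115 mm tall; a bystander. Point: its middle.
Mind the look-alikes: they are no part of the job. Of the things that look like the part that bears pliers_pivot, the smaller one is meant.

How it is judged:
On the way, in this order (a step that is already met when the one before it is completed fails the run):
1. the pliers' jaws bear on both ears of the clip, which is still open (contact force between pliers and clip_left above 3 N and contact force between pliers and clip_right above 3 N and value of joint clip_left below 0.03 rad).
2. the clip clicks shut between the jaws (value of joint each of clip_left, clip_right above 0.045 rad), for 0.1 s.
At the end, for the whole second after the job is handed in: Both halves of the clip are shut (each at least 0.045 of 0.051 rad); the pliers' pivot is over the mat (within 130 mm of its centre each way), within 16 mm of desk height and flat to 0.1 rad, let go (all of step 2 and x of pliers_pivot in the frame of mat between -0.13 and 0.13 m and y of pliers_pivot in the frame of mat between -0.13 and 0.13 m and height (world z) of pliers_pivot below 0.016 m and angle between pliers_pivot's own z axis and vertical below 0.1 rad); the robot touches nothing.
It fails at once if an ear of the clip is crushed (over 35 N) (contact force between pliers and clip_left above 35 N or contact force between pliers and clip_right above 35 N).
It fails at once if the gripper itself presses the clip (over 2 N) (contact force between any of the arm, the fingers and clip_left above 2 N or contact force between any of the arm, the fingers and clip_right above 2 N).
It fails at once if a bystander is shifted by more than 30 mm (distance of any of polish_mid, buffer_mid, brush_mid, file_mid, nippers_mid, pump_mid, jar_mid from where it was at the start of the episode above 0.03 m).
It also fails if it takes over 58 s, if anything falls off the work surface, if the arm or the gripper's body presses on something with over 40 N, if the wrist force passes 120 N, or if a joint passes its speed limit or range.

## Robot

A 6-joint arm with a two-finger parallel gripper is mounted at the origin on the work surface. World frame = base frame: x ahead of the robot, y to its left, z up, the work surface at z = 0. Lengths are in m, angles in rad, forces in N, time in s.
With the tool pointing down it reaches from about 0.375 to 0.975 m from the base axis. Payload 3.8 kg.
Tool frame: the origin (TCP) lies between the finger pads; the fingertips stand 11 mm ahead of it and the grasp point (between the pads) lies 8 mm behind it; x points along the fingers, z is the direction in which the jaws open and shut, and the axes are right-handed (so a half turn about x gives the same grasp; the last joint's range is limited). The gripper opens to 85 mm and grips with 20 to 120 N. Pads are 22 mm wide; open, the fingers measure 114 mm over their backs; the gripper's body (76 mm by 85 mm) begins 54 mm behind the grasp point. The pads swing forward as they close: fully open they stand 13 mm farther back than shut.
Start: joints at [-1.149, 0.264, 1.604, -0, 1.274, -0.037], TCP at [0.299, -0.605, 0.208] pointing down, gripper open.
Joint ranges: [-2.63, 2.63], [-0.94, 2.18], [0.31, 2.57], [-1.31, 4.45], [0, 2.66], [-2.55, 2.55]. Speed limits (rad/s): [2.57, 2.57, 3.14, 3.14, 3.14, 3.14].

## Interface

Orientations are given as a rotation vector (axis times angle).
In Python, from workcell import bot gives the robot as it stands.
- The arm moves only by the tool step_arm, never from a script. Its argument "targets" is one flat list of numbers, 7 for each row, row after row: the shift along the tool's x, y, z in m, then the turn, a rotation vector about the tool's x, y, z in degrees, then the closure in counts, from 0 (fully open) to 255 (shut). A call has 1 to 20 rows; each row is the pose to reach, as a shift and turn from the pose commanded when the call began, along the tool's axes at that moment; what a row does not reach only later rows make up. A row lasts 1/8 s, in which the tool goes at most 62.5 mm and 10.7 degrees, less where a joint would pass 70% of its speed; a pose out of reach is approached as far as the arm can. A call with a gripper value outside its range is refused whole. The fingers move at their own pace and stop on an object; "squeeze" is the grip in N (left out, the last holds). Time passes only in rows, so rows that repeat a pose let the fingers close. It gives the time, the measured TCP pose, the force and the opening at its end, in the units of the state.
- bot.read_state(): the state, without advancing time (a new reading comes with each control period).
- bot.read_camera(name): name is "side" or "top"; returns a dict with "frame" (400x640x3 uint8, red, green, blue), "depth" (400x640 float32, m along the optical axis (not along the pixel's ray), 0 where there is no reading), "fx", "fy", "cx", "cy" (pixels), "rvec" (rotation vector, rad) and "tvec" (3), from world to camera coordinates, as OpenCV has them. Camera axes: x right, y down, z forward; pixel columns grow to the right and rows downward; lengths in m; the calibration is good to about 2 mm. A picture is of the moment at which its call begins.
- bot.finish_job(): hands the job in, once; it reports no verdict.
The state is a dict: "time": time; "q": joint angles; "joint_vel": joint speeds; "joint_torque": joint torques, N m; "tool_pos": TCP position; "tcp_rot": TCP orientation; "wrist_force": force on the tool from outside, world axes, zero at the start; "torque": the same for the moment, N m; "width": opening from 0.0 (shut) to 1.0 (fully open).
Only numpy, scipy, OpenCV 4.12 (cv2) and the standard library are available. Lean on these libraries where they do the work, as an engineer would, in place of code of your own. Each camera call takes 0.05 s, during which the arm holds its last target.

## Working session

There is one attempt and no reset: what is moved stays moved. The work goes in short steps, Python scripts to look and compute and a tool call to move; the robot and the scene stay as the last step left them, time stands still between calls to the robot, and variables do not carry over. Pictures are saved under pics/ and viewed, and the job is handed in when it is done.

Besides the shell and the picture viewer there is one more tool, called after "Call:" as name(argument=value, ...) on one line, values as JSON. step_arm: Moves the arm, as the interface text tells. Its arguments: {"type":"object","properties":{"targets":{"type":"array","items":{"type":"number"}},"squeeze":{"type":"number"}},"required":["targets"]}

```bash
ls; mkdir -p pics; python3 - <<'E'
from workcell import bot
import cv2,pickle
print(bot.read_state())
for n in("side","top"):
    c=bot.read_camera(n); pickle.dump(c,open(f"{n}0.pkl","wb"))
    cv2.imwrite(f"pics/{n}0.png",c["frame"][:,:,::-1])
    print(n,{k:c[k] for k in("fx","fy","cx","cy","rvec","tvec")})
E
```

```text
pics
{'time': 0.0, 'q': array([-1.14888694e+00,  2.64783490e-01,  1.60539299e+00, -1.37700175e-06,
        1.27370940e+00, -3.68798799e-02]), 'joint_vel': array([ 3.94575077e-05, -3.18376549e-05,  9.83793496e-04, -1.72168600e-03,
       -2.41515067e-03,  8.87003324e-05]), 'joint_torque': array([-2.83816764e-03, -5.15127432e+01, -3.67310894e+01, -5.16756718e-04,
        1.30512955e-02,  3.30110254e-06]), 'tool_pos': array([ 0.2986158 , -0.60446489,  0.2069314 ]), 'tcp_rot': array([ 0.86626098,  1.39392745, -0.86416226]), 'wrist_force': array([-0.46676036, -0.32048921,  0.06576324]), 'torque': array([ 0.00590602, -0.06482116, -0.03402304]), 'width': 1.0033816789599086}
side {'fx': 508.1885197072753, 'fy': 508.1885197072753, 'cx': 312.4812754009102, 'cy': 204.00250598520702, 'rvec': array([ 0.33075527, -2.77429981,  1.17051814]), 'tvec': array([0.47047954, 0.04435299, 1.56081983])}
top {'fx': 496.1334275063394, 'fy': 496.1334275063394, 'cx': 319.7401833024953, 'cy': 199.40684542292675, 'rvec': array([ 2.17397613, -2.16803773,  0.09614287]), 'tvec': array([0.10730306, 0.45266651, 1.39168489])}
```

View pics/side0.png

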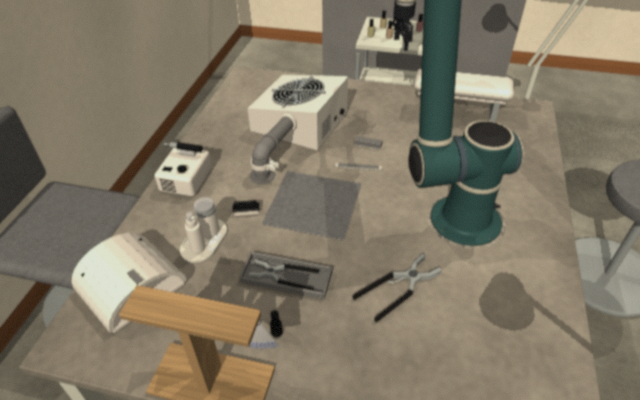

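View pics/top0.png

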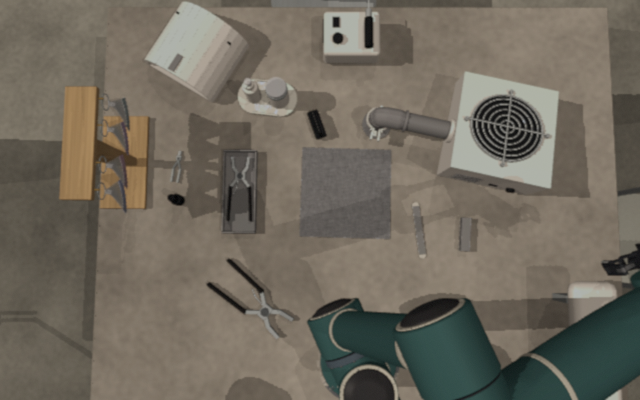

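The top view shows the tray with the small pliers at about (240,190), the mat at (346,193), the clip at about (375,128) by the elbow, and the big look-alike pliers at (260,305). Next, zoomed crops and positions.

```bash
cat > h.py <<'E'
import numpy as np,cv2,pickle
def load(f): return pickle.load(open(f,"rb"))
def Rt(c): return cv2.Rodrigues(np.array(c["rvec"]))[0],np.array(c["tvec"]).ravel()
def ray(c,u,v):
    R,t=Rt(c); d=R.T@np.array([(u-c["cx"])/c["fx"],(v-c["cy"])/c["fy"],1.]); return -R.T@t,d
def plane(c,u,v,z):
    o,d=ray(c,u,v); return o+d*(z-o[2])/d[2]
def proj(c,p):
    R,t=Rt(c); q=R@np.array(p,float)+t; return np.array([c["fx"]*q[0]/q[2]+c["cx"],c["fy"]*q[1]/q[2]+c["cy"]])
def xyz(c):
    R,t=Rt(c); v,u=np.mgrid[:400,:640]; D=c["depth"]
    P=np.stack([(u-c["cx"])/c["fx"]*D,(v-c["cy"])/c["fy"]*D,D],-1)
    return (P-t)@R
def crop(c,u0,u1,v0,v1,s,f): cv2.imwrite(f,cv2.resize(c["frame"][v0:v1,u0:u1,::-1],None,fx=s,fy=s,interpolation=cv2.INTER_CUBIC))
E
python3 - <<'E'
from h import *
t=load("top0.pkl");s=load("side0.pkl")
for c in(t,s):
    R,T=Rt(c);print(-R.T@T,R.round(2).tolist())
crop(t,210,270,140,240,6,"pics/t_tray.png")
crop(t,345,465,90,150,6,"pics/t_clip.png")
crop(s,230,330,130,205,7,"pics/s_clip.png")
crop(s,230,340,245,300,7,"pics/s_tray.png")
for n,u,v in(("pivot",241,182),("mat",346,193),("clip",372,130),("box",508,130)): print(n,plane(t,u,v,0.0))
E
```

```text
[0.32026246 0.10112974 1.42843008] [[0.0, -1.0, -0.0], [-1.0, -0.0, -0.09], [0.09, 0.01, -1.0]]
[0.17168445 1.16620653 1.12692658] [[-0.97, -0.24, -0.02], [-0.16, 0.68, -0.72], [0.19, -0.69, -0.7]]
pivot [0.5045827  0.33744515 0.        ]
mat [0.47320457 0.03269764 0.        ]
clip [ 0.65894017 -0.04379776  0.        ]
box [ 0.65965066 -0.44134786  0.        ]
```

View pics/t_tray.png

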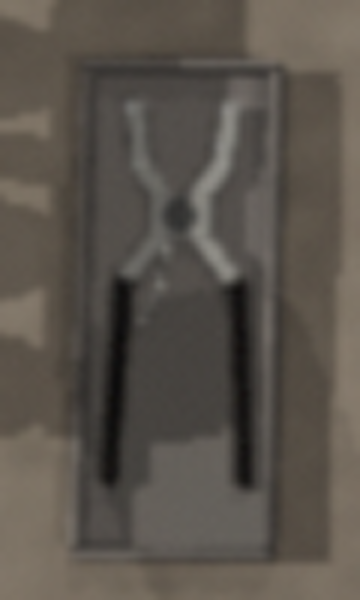

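View pics/t_clip.png

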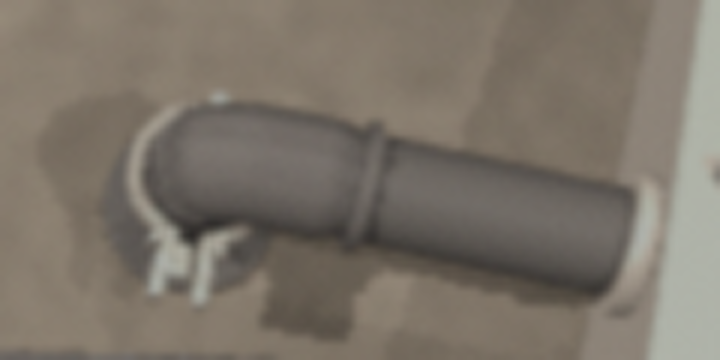

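View pics/s_clip.png

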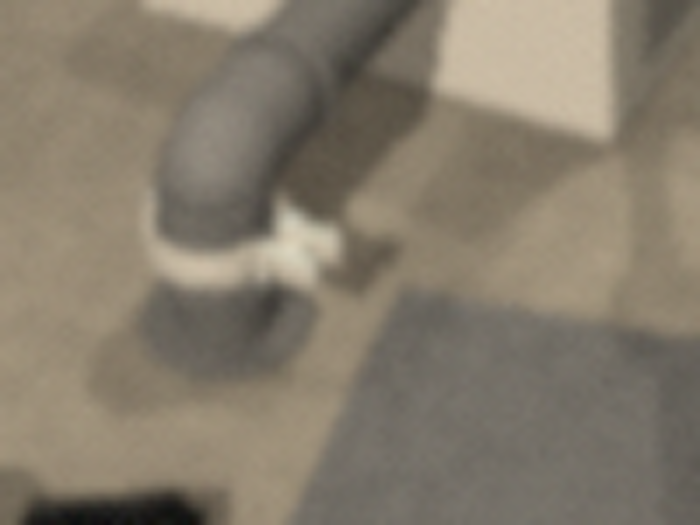

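View pics/s_tray.png

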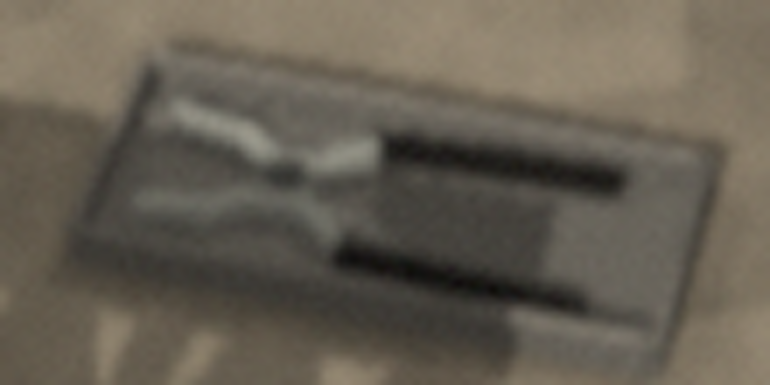

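The tray crop shows the pliers with pivot disc near top pixel (240,176) and jaws towards +x (image up). The clip's ears are two strips near (372,135) and (379,136), and they point towards the robot. Next I measure both in sub-pixels.

```bash
python3 - <<'E'
from h import *
from scipy.spatial.transform import Rotation as Ro
print(Ro.from_rotvec([0.866,1.394,-0.864]).as_matrix().round(3))
t=load("top0.pkl");s=load("side0.pkl")
def comps(c,m,z,box,mn=4):
    u0,u1,v0,v1=box; mm=np.zeros((400,640),np.uint8); mm[v0:v1,u0:u1]=m[v0:v1,u0:u1]
    n,l,st,ce=cv2.connectedComponentsWithStats(mm)
    for i in range(1,n):
        if st[i][4]>=mn:
            ys,xs=np.nonzero(l==i); P=np.array([plane(c,x,y,z)[:2] for x,y in zip(xs,ys)])
            r=cv2.minAreaRect(np.float32(P*1000)); print(st[i].tolist(),P.mean(0).round(4),[np.round(a,1) for a in r])
g=t["frame"].astype(int).mean(-1); gs=s["frame"].astype(int).mean(-1)
print("black grips"); comps(t,g<32,0.019,(212,268,142,238))
T=t["frame"].astype(int)
print("mat"); comps(t,(abs(T[...,0]-T[...,2])<14)&(g>50)&(g<110),0.002,(295,400,140,245),300)
np.set_printoptions(linewidth=200)
print(g[126:142,364:388].astype(int)); X=xyz(t); print((X[126:142,364:388,2]*1000).astype(int))
print(g[155:190,225:256].astype(int))
E
```

```text
[[-0.001  0.896  0.443]
 [ 0.002  0.443 -0.896]
 [-1.     0.    -0.002]]
black grips
[227, 187, 5, 34, 82] [0.442  0.3675] [array([440.4, 367.6]), array([ 7. , 94.6]), np.float64(86.8)]
[249, 188, 3, 32, 60] [0.4417 0.3079] [array([440.5, 307.5]), array([88.9,  5.7]), np.float64(0.9)]
mat
[300, 148, 91, 91, 7880] [0.4737 0.0348] [array([474.7,  34.4]), array([259.1, 258.5]), np.float64(88.8)]
[[ 95  93  89  92 109 132 149 143 112  79  66  67  68  70  67  59  55  56  58  59  65  67  68  67]
 [ 91  88  87  88  93 109 134 148 136 113  82  59  55  55  53  50  49  53  63  74  83  86  76  66]
 [ 91  88  87  86  85  95 131 154 155 151 117  70  49  46  56  75  86 101 112 114 118 110  92  72]
 [ 95  90  88  87  87 104 138 150 156 158 125  74  49  52  88 125 136 149 149 132 120 104  85  75]
 [ 94  89  87  85  88 100 108 124 154 160 141 113  84  76 119 153 156 156 135 105  92  83  79  78]
 [ 95  89  87  87  88  90  98 131 160 163 162 157 131 104 137 158 149 149 125  86  73  77  79  79]
 [102  92  89  87  87  87 109 150 167 162 164 164 141 120 148 160 137 128 109  81  71  75  78  83]
 [105  95  
[... 1921 characters left out ...]
 57  66  62  64   3   8   4   2   4   1  -4  -1]
 [  2   0  -1   2   0  -3  68  74   3   9   1   7  51  75  68  73  11   2  -3   1  -2  -1   0   0]
 [  0   7  -3   0  -1  64  67  73   0   7   4   1   1  71  70  62   8   4  -3   1   0  -2   0   0]
 [ -3   0   5   0   7  58  66   3   4   0  -1   1   2  72  71  -2   2  -2   2  -3   0  -1   1   2]
 [  1   6   0  -2   4   1  -1   2  -2  -1   2   2   3  61  72   0  -3   2   3  -2  -4   4   0   7]
 [ -1  -1   4  -1   2  -4   4  -3   0   1   2  -2  -5  58  61   6   4   3   0   4   0   0   0  -2]]
[[61 67 72 ... 86 86 97]
 [61 70 76 ... 87 87 97]
 [62 73 78 ... 88 87 97]
 ...
 [71 79 75 ... 75 90 83]
 [70 76 70 ... 73 91 83]
 [71 77 70 ... 75 91 79]]
```

```bash
python3 - <<'E'
from h import *
from scipy.optimize import least_squares
t=load("top0.pkl");s=load("side0.pkl")
print("pivot",plane(t,240,175.8,.019),"tips",plane(t,240.8,157,.018),"ends",plane(t,239.4,220.8,.019))
for u,v in((223.3,151.3),(222.5,232.5),(257.2,151.3),(255.3,233)):print("tray",plane(t,u,v,.024))
print("pivot side",plane(s,230+288/7,245+172/7,.019))
print("ear tips",plane(t,370.5,138.6,.069),plane(t,378,140.2,.069))
# ring: outer arc points in top
X=xyz(t);g=t["frame"].astype(float).mean(-1)
crop(t,360,395,100,145,16,"pics/t_clip2.png"); crop(s,248,284,150,190,16,"pics/s_clip2.png")
E
```

```text
pivot [0.52004558 0.33749202 0.019     ] tips [0.57483212 0.33633723 0.018     ] ends [0.3909196  0.33687447 0.019     ]
tray [0.59022121 0.38593702 0.024     ]
tray [0.3574378  0.38327566 0.024     ]
tray [0.59041686 0.28850651 0.024     ]
tray [0.35629001 0.29042519 0.024     ]
pivot side [0.51734104 0.34135092 0.019     ]
ear tips [ 0.61821577 -0.0324577   0.069     ] [ 0.61373252 -0.05327989  0.069     ]
```

View pics/t_clip2.png

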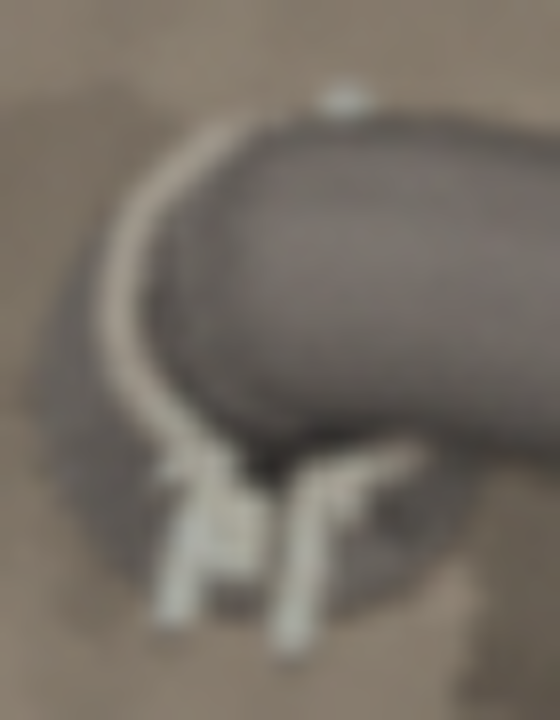

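View pics/s_clip2.png

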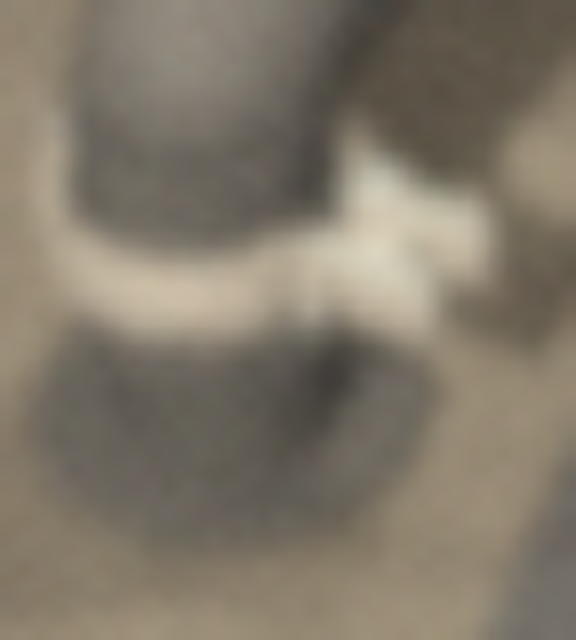

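```bash
python3 - <<'E'
from h import *
from scipy.optimize import least_squares
t=load("top0.pkl");s=load("side0.pkl")
P=lambda x,y,z: plane(t,360+x/16-.5,100+y/16-.5,z)[:2]*1000
A=[(98,310),(106,270),(116,225),(140,175),(185,135),(230,108),(106,360),(125,405)]
for z in(.066,.069):
    pts=np.array([P(x,y,z) for x,y in A])
    for R in(31.5,32.5):
        r=least_squares(lambda c:np.hypot(*(pts-c).T)-R,[650,-55]); print(z,R,r.x,r.fun.round(1))
for n,x,y in(("hinge",345,100),("tipL",172,628),("tipR",292,655),("earLmid",185,560),("earRmid",302,560),):print(n,P(x,y,.069))
l,r=P(172,628,.069),P(292,655,.069);m=(l+r)/2;h=P(345,100,.069)
d=(h-m)/np.hypot(*(h-m));print("mid tips",m,"yaw",np.arctan2(d[1],d[0]),"gap",np.hypot(*(l-r)),"dist",np.hypot(*(h-m)),"axis=tip+63",m+63*d,"ears point",m+16*d)
# side: right ear tip near crop (490,240), left ear tip (425,300)
for n,x,y,z in(("R tip top",480,205,.069),("R tip bot",480,275,.051),("L tip bot",425,330,.051)):print(n,plane(s,248+x/16-.5,150+y/16-.5,z)*1000)
E
```

```text
0.066 31.5 [678.53029092 -50.62613195] [-0.2 -1.6 -1.3 -0.2  0.4  2.   0.8  2. ]
0.066 32.5 [678.13809486 -51.73244647] [-0.1 -1.4 -1.1 -0.1  0.3  1.7  0.7  1.7]
0.069 31.5 [677.71415427 -50.36887185] [-0.1 -1.6 -1.3 -0.1  0.4  2.   0.8  2. ]
0.069 32.5 [677.32206213 -51.47482481] [-0.1 -1.4 -1.1 -0.1  0.3  1.6  0.7  1.6]
hinge [711.73442522 -62.63429039]
tipL [617.7903388  -31.75959091]
tipR [613.06014512 -52.57953654]
earLmid [629.82077691 -34.09990126]
earRmid [629.85810346 -54.45259732]
mid tips [615.42524196 -42.16956372] yaw -0.20937570889100707 gap 21.35052384488903 dist 98.45945265852944 axis=tip+63 [677.04937638 -55.26406857] ears point [631.07581578 -45.49515226]
R tip top [614.8691617  -52.12931864  69.        ]
R tip bot [615.82029739 -51.14323457  51.        ]
L tip bot [621.73080368 -31.87446391  51.        ]
```

The two views agree: ears point ≈ (0.631, −0.045), clip yaw ≈ −0.2 rad, pipe axis ≈ (0.677, −0.054), and pliers pivot ≈ (0.519, 0.339) with yaw ≈ −1°. I'll plan the approach above the tray.

```bash
cat > plan.py <<'E'
from workcell import bot
from h import *
from scipy.spatial.transform import Rotation as Ro
def Rdown(a): # tool x down, tool z at heading a deg
    a=np.radians(a); z=np.array([np.cos(a),np.sin(a),0]); x=np.array([0,0,-1.]); return Ro.from_matrix(np.stack([x,np.cross(z,x),z],1))
def plan(wps):
    s=bot.read_state(); p=s["tool_pos"]; R=Ro.from_rotvec(s["tcp_rot"])
    z=R.as_matrix()[:,2]; print("t",s["time"],"p",p.round(4),"heading",np.degrees(np.arctan2(z[1],z[0])).round(2),"tilt",R.as_matrix()[2].round(3),"w",s["width"],"F",s["wrist_force"].round(1),"q",s["q"].round(2))
    for q,a in wps:
        d=R.inv().apply(np.array(q)-p); r=np.degrees((R.inv()*Rdown(a)).as_rotvec())
        print((d*1000).round(1).tolist(),r.round(1).tolist())
E
python3 - <<'E'
from plan import *
plan([((.4,-.45,.3),-30),((.5,-.2,.3),20),((.52,0.05,.3),50),((.519,.339,.2),89)])
E
```

```text
t 0.1 p [ 0.2987 -0.6045  0.2071] heading -63.71 tilt [-1.     0.    -0.002] w 0.9997798707735194 F [-0.3 -0.2 -0.7] q [-1.15  0.26  1.61 -0.    1.27 -0.04]
[-92.7, 159.3, -93.9] [-33.7, -0.1, -0.0]
[-92.3, 359.7, -273.7] [-83.7, -0.1, -0.1]
[-91.9, 488.3, -489.0] [-113.7, -0.1, -0.1]
[8.7, 615.4, -748.4] [-152.7, -0.0, -0.2]
```

Call:
step_arm(targets=[-0.05,0.04,-0.024,-9,0,0,99,-0.093,0.08,-0.047,-18,0,0,99,-0.093,0.12,-0.07,-26,0,0,99,-0.093,0.16,-0.094,-34,0,0,99,-0.093,0.2,-0.13,-43,0,0,99,-0.093,0.24,-0.166,-52,0,0,99,-0.093,0.28,-0.202,-61,0,0,99,-0.093,0.32,-0.238,-71,0,0,99,-0.093,0.36,-0.274,-81,0,0,99,-0.093,0.386,-0.317,-88,0,0,99,-0.093,0.412,-0.36,-95,0,0,99,-0.093,0.438,-0.403,-102,0,0,99,-0.093,0.463,-0.446,-109,0,0,99,-0.093,0.488,-0.489,-116,0,0,99,-0.07,0.513,-0.541,-124,0,0,99,-0.05,0.539,-0.593,-132,0,0,99,-0.03,0.564,-0.645,-140,0,0,99,-0.01,0.59,-0.697,-147,0,0,99,0.009,0.615,-0.748,-153,0,0,99,0.009,0.615,-0.748,-153,0,0,99], squeeze=40)

```text
time: 2.6
tool_pos: [0.5167, 0.3406, 0.1959]
tcp_rot: [-1.203, 1.218, 1.206]
wrist_force: [0.1, 0.0, -0.2]
width: 0.614
```

```bash
python3 - <<'E'
from plan import *
plan([((.519,.339,.06),89),((.519,.339,.018),89)])
for n in("top","side"):
    c=bot.read_camera(n); pickle.dump(c,open(n+"1.pkl","wb")); 
    (crop(c,190,300,120,250,4,"pics/top1.png") if n=="top" else crop(c,200,360,180,310,5,"pics/side1.png"))
E
```

```text
t 2.6 p [0.5167 0.3406 0.1959] heading 89.57 tilt [-1.     0.005 -0.002] w 0.6137118383936285 F [ 0.1  0.  -0.2] q [ 0.54  0.17  1.74  0.    1.24 -1.02]
[135.9, -3.0, -1.3] [0.6, -0.1, -0.3]
[177.9, -3.2, -1.2] [0.6, -0.1, -0.3]
```

View pics/side1.png

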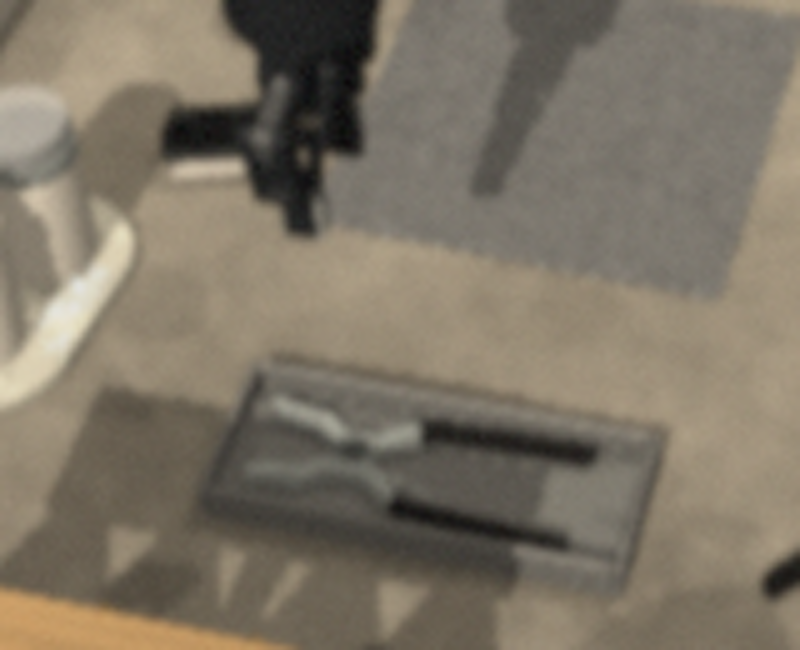

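View pics/top1.png

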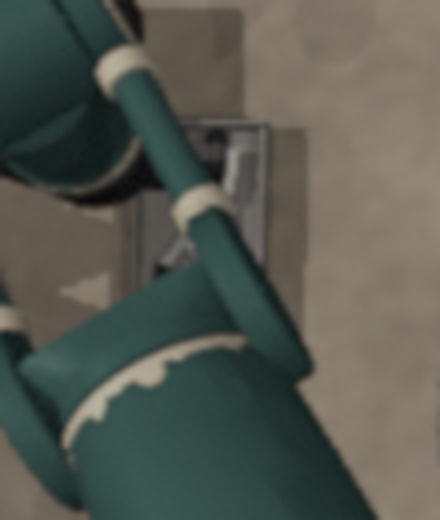

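The side picture shows the gripper upright above the scene with the tray and pliers undisturbed; the top view is blocked by the arm. I'll descend in stages.

Call:
step_arm(targets=[0.05,-0.003,-0.001,0.6,0,0,99,0.1,-0.003,-0.001,0.6,0,-0.3,99,0.14,-0.003,-0.001,0.6,0,-0.3,99,0.16,-0.003,-0.001,0.6,0,-0.3,99,0.17,-0.003,-0.001,0.6,0,-0.3,99,0.175,-0.003,-0.001,0.6,0,-0.3,99,0.175,-0.003,-0.001,0.6,0,-0.3,99])

```text
time: 3.58
tool_pos: [0.523, 0.3372, 0.0255]
tcp_rot: [-1.195, 1.214, 1.188]
wrist_force: [-0.0, -1.2, 0.7]
width: 0.616
```

```bash
python3 - <<'E'
from plan import *
plan([((.519,.339,.019),89)])
c=bot.read_camera("side"); crop(c,220,360,220,310,5,"pics/side2.png")
E
```

```text
t 3.575 p [0.523  0.3372 0.0255] heading 88.68 tilt [-1.    -0.007  0.001] w 0.615772764338751 F [-0.  -1.2  0.7] q [ 0.53  0.33  1.88 -0.    0.92 -1.01]
[6.5, 4.1, 1.7] [-0.3, 0.1, 0.4]
```

View pics/side2.png

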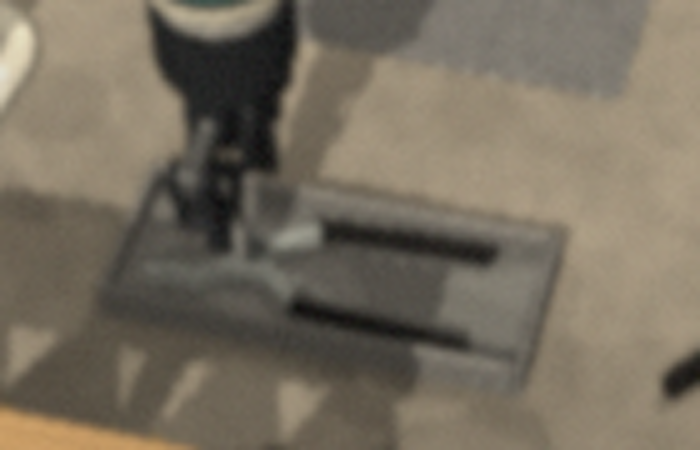

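Call:
step_arm(targets=[0.003,0.004,0.002,0,0,0,99,0.005,0.004,0.002,0,0,0,99,0.005,0.004,0.002,0,0,0,99])

```text
time: 4.0
tool_pos: [0.5179, 0.3389, 0.0191]
tcp_rot: [-1.195, 1.216, 1.189]
wrist_force: [-0.0, 0.4, -0.1]
width: 0.612
```

```bash
python3 - <<'E'
from plan import *
plan([((.519,.339,.019),89)])
print(bot.read_state()["joint_vel"].round(4))
E
```

```text
t 4.0 p [0.5179 0.3389 0.0191] heading 88.71 tilt [-1.    -0.005 -0.   ] w 0.6118395532881571 F [-0.   0.4 -0.1] q [ 0.54  0.34  1.89 -0.    0.91 -1.01]
[0.1, -1.1, 0.1] [-0.3, -0.0, 0.3]
[-0.0012  0.001  -0.0041 -0.0005  0.0015 -0.0002]
```

Call:
step_arm(targets=[0,0,0,0,0,0,140,0,0,0,0,0,0,160,0,0,0,0,0,0,180,0,0,0,0,0,0,200,0,0,0,0,0,0,200], squeeze=50)

```text
time: 4.62
tool_pos: [0.5182, 0.3389, 0.0193]
tcp_rot: [-1.195, 1.216, 1.188]
wrist_force: [-0.3, 0.1, -0.6]
width: 0.217
```

```bash
python3 - <<'E'
from plan import *
c=bot.read_camera("side"); crop(c,220,340,240,310,6,"pics/side3.png");pickle.dump(c,open("side3.pkl","wb"))
X=xyz(c); np.set_printoptions(linewidth=220)
E
```

```text
(no output)
```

View pics/side3.png

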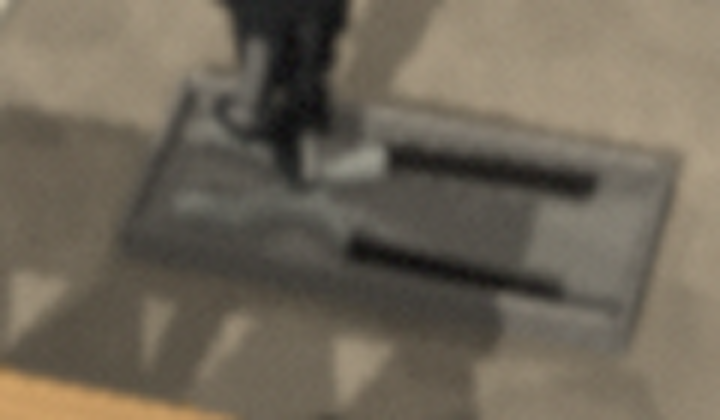

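```bash
python3 - <<'E'
from plan import *
c=load("side3.pkl")
for p in((.518,.339,.008),(.518,.339,.019),(.518,.348,.008),(.518,.330,.008),(.518,.348,.019),(.518,.357,.019),(.518,.33,.03)): q=proj(c,p);print(p,q.round(1),((q-[220,240])*6).round(0))
print(bot.read_state()["width"])
E
```

```text
(0.518, 0.339, 0.008) [271.5 271.4] [309. 188.]
(0.518, 0.339, 0.019) [271.2 268.9] [307. 173.]
(0.518, 0.348, 0.008) [270.5 273.9] [303. 203.]
(0.518, 0.33, 0.008) [272.4 268.9] [315. 173.]
(0.518, 0.348, 0.019) [270.2 271.4] [301. 188.]
(0.518, 0.357, 0.019) [269.2 273.9] [295. 203.]
(0.518, 0.33, 0.03) [271.8 263.9] [311. 143.]
0.21434819834664595
```

The side view shows the near fingertip at pixel (270,271), which is z ≈ 0.019. So the pads closed just above the block, because part-open fingers stand farther back than assumed. I'll reopen and go lower in small steps, watching force.

Call:
step_arm(targets=[0,0,0,0,0,0,99,0,0,0,0,0,0,99,0,0,0,0,0,0,99,0.003,-0.001,0,0,0,0,99,0.005,-0.001,0,0,0,0,99,0.005,-0.001,0,0,0,0,99])

```text
time: 5.42
tool_pos: [0.5189, 0.3387, 0.0139]
tcp_rot: [-1.195, 1.217, 1.189]
wrist_force: [-0.4, 0.6, 0.5]
width: 0.61
```

Call:
step_arm(targets=[0.001,0,0,0,0,0,99,0.002,0,0,0,0,0,99,0.002,0,0,0,0,0,99])

```text
time: 5.8
tool_pos: [0.5191, 0.3388, 0.0122]
tcp_rot: [-1.195, 1.216, 1.188]
wrist_force: [-0.6, -0.3, 0.1]
width: 0.614
```

Call:
step_arm(targets=[0,0,0,0,0,0,130,0,0,0,0,0,0,150,0,0,0,0,0,0,165,0,0,0,0,0,0,175,0,0,0,0,0,0,175], squeeze=50)

```text
time: 6.42
tool_pos: [0.5192, 0.3389, 0.0123]
tcp_rot: [-1.195, 1.216, 1.188]
wrist_force: [-0.6, -0.2, -0.2]
width: 0.312
```

```bash
python3 - <<'E'
from plan import *
c=bot.read_camera("side"); crop(c,220,340,240,310,6,"pics/side4.png");pickle.dump(c,open("side4.pkl","wb"))
c=bot.read_camera("top"); crop(c,190,300,120,250,4,"pics/top4.png");pickle.dump(c,open("top4.pkl","wb"))
E
```

```text
(no output)
```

View pics/side4.png

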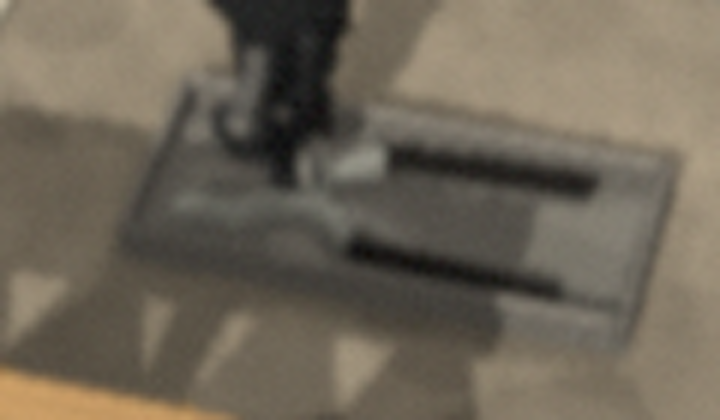

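View pics/top4.png

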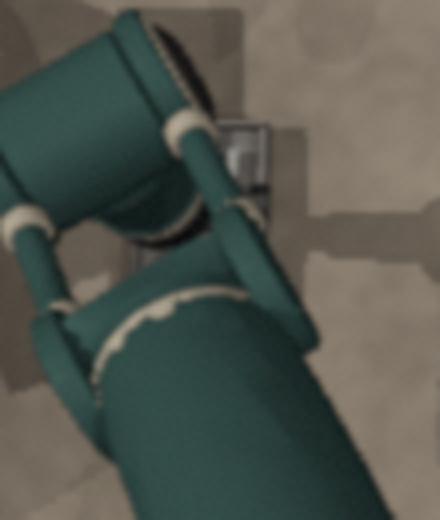

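Call:
step_arm(targets=[0,0,0,0,0,0,200,0,0,0,0,0,0,200,0,0,0,0,0,0,200])

```text
time: 6.9
tool_pos: [0.5192, 0.3388, 0.0123]
tcp_rot: [-1.195, 1.216, 1.188]
wrist_force: [-1.0, 0.6, 0.9]
width: 0.214
```

```bash
python3 - <<'E'
from plan import *
c=bot.read_camera("side"); pickle.dump(c,open("side5.pkl","wb")); crop(c,250,290,250,285,16,"pics/side5.png")
X=xyz(c)*1000; np.set_printoptions(linewidth=250)
for k,n in enumerate("xyz"):
    print(n);print(X[254:282,258:284,k].astype(int))
E
```

```text
x
[[571 567 522 520 517 515 515 513 511 509 509 510 505 502 501 502 510 530 527 525 521 518 516 512 510 508]
 [569 568 521 519 517 515 526 520 518 516 513 511 171 502 502 502 508 529 527 523 521 518 515 512 508 506]
 [570 565 522 520 517 171 524 520 518 514 512 509 506 503 502 510 509 529 525 522 521 517 513 510 509 505]
 [528 523 521 517 516 515 515 521 518 515 512 509 507 504 502 510 508 508 517 514 511 516 513 510 506 504]
 [526 523 520 518 516 515 516 525 546 530 513 510 507 503 515 511 508 507 516 513 510 508 503 501 499 497]
 [524 522 521 516 515 515 513 510 507 519 515 509 507 507 513 513 508 509 171 513 511 508 504 501 498 496]
 [523 522 520 515 514 511 509 508 507 516 514 509 507 506 515 511 508 508 515 513 510 171 504 501 499 495]
 [522 520 518 515 514 509 509 506 507 515 513 510 508 507 514 513 510 508 517 514 510 507 505 502 499 496]
 [524 520 517 515 514 510 508 505 508 507 508 511 508 507 515 512 509 507 517 514 511 507 504 501 499 495]
 [524 520 518 515 513 510 509 507 507 508 507 508 507 507 508 512 509 507 516 514 510 506 505 501 499 497]
 [530 525 523 520 515 511 50
[... 8652 characters left out ...]
  2    8    8   12    0    6    4]
 [   3    5    7    4    4    5    6    4    1    3    3    2    3    5   10    8   10   17   13   17    4    2    3    8   13    3]
 [   5    0    5    3    2    5    0    3    4    5    0    0    5    6    3    3    7   16   16   13   15    1    4    1    3    8]
 [   1    2    2    2    1    1    4    5    0    2    0    3    0    0    4    3    0   10   17   14   16   15    1    6    0    0]
 [   5    3    1    3    6    1    3    4    2    4    3    5    0   11    0    0    3    4   11   15   18   16   14   17   16    8]
 [  21   25   22   21   21    1    0    6    2    1    0    5    3    3    2    0    2    1    3   14   16   15   12   16   17   18]]
```

View pics/side5.png

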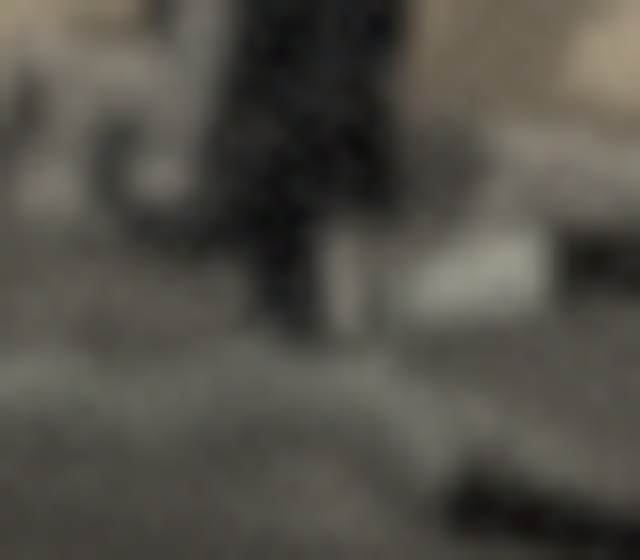

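Call:
step_arm(targets=[0,0,0,0,0,0,120,0,0,0,0,0,0,120,0,0,0,0,0,0,120,0.001,0,0,0,0,0,120,0.002,0,0,0,0,0,120,0.002,0,0,0,0,0,120])

```text
time: 7.7
tool_pos: [0.519, 0.3388, 0.0101]
tcp_rot: [-1.195, 1.216, 1.189]
wrist_force: [-1.4, -0.3, -0.9]
width: 0.527
```

Call:
step_arm(targets=[0.001,0,0,0,0,0,120,0.002,0,0,0,0,0,120,0.002,0,0,0,0,0,120])

```text
time: 8.07
tool_pos: [0.5191, 0.3388, 0.0081]
tcp_rot: [-1.195, 1.216, 1.189]
wrist_force: [0.1, -0.2, 0.4]
width: 0.527
```

```bash
python3 - <<'E'
from plan import *
plan([((.519,.339,.010),89)])
c=bot.read_camera("side"); pickle.dump(c,open("side6.pkl","wb")); crop(c,220,340,200,300,6,"pics/side6.png")
E
```

```text
t 8.075 p [0.5191 0.3388 0.0081] heading 88.69 tilt [-1.    -0.005 -0.   ] w 0.5274625719726524 F [ 0.1 -0.2  0.4] q [ 0.54  0.35  1.89 -0.    0.89 -1.01]
[-1.9, 0.1, 0.2] [-0.3, -0.0, 0.3]
```

View pics/side6.png

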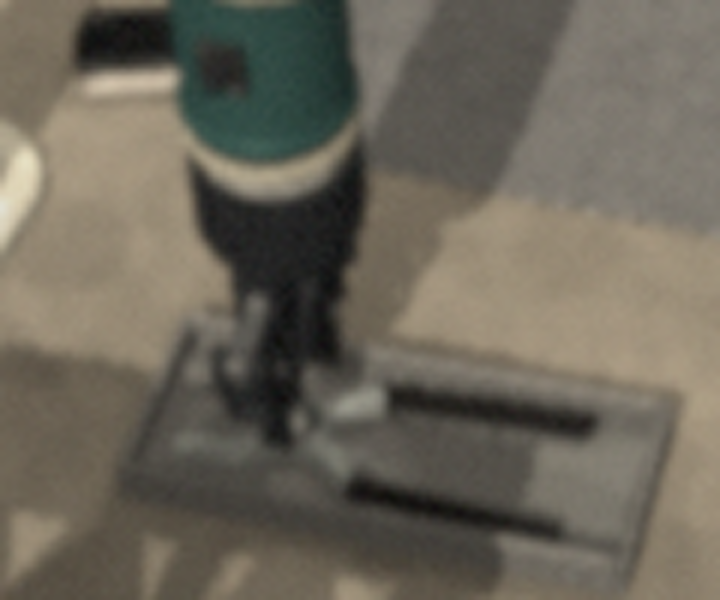

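Call:
step_arm(targets=[0.001,0,0,0,0,0,120,0.002,0,0,0,0,0,120,0.003,0,0,0,0,0,120,0.003,0,0,0,0,0,120])

```text
time: 8.62
tool_pos: [0.519, 0.3388, 0.0051]
tcp_rot: [-1.195, 1.216, 1.189]
wrist_force: [0.6, 0.3, -1.3]
width: 0.527
```

Call:
step_arm(targets=[0,0,0,0,0,0,150,0,0,0,0,0,0,170,0,0,0,0,0,0,185,0,0,0,0,0,0,185])

```text
time: 9.12
tool_pos: [0.5192, 0.3389, 0.0053]
tcp_rot: [-1.195, 1.216, 1.188]
wrist_force: [-0.5, -1.0, -0.1]
width: 0.271
```

```bash
python3 - <<'E'
from plan import *
c=load("side1.pkl"); X=xyz(c)*1000; np.set_printoptions(linewidth=250)
for y in(.366,.374,.381):
  for z in(.185,.196,.21): print(y,z,proj(c,(.5167,y,z)).round(1))
for k in range(3): print(X[208:232,250:274,k].astype(int))
crop(c,240,285,190,235,13,"pics/side1b.png")
E
```

```text
0.366 0.185 [263.5 235.6]
0.366 0.196 [263.1 232.6]
0.366 0.21 [262.6 228.8]
0.374 0.185 [262.5 237.9]
0.374 0.196 [262.1 234.9]
0.374 0.21 [261.6 231.1]
0.381 0.185 [261.6 240. ]
0.381 0.196 [261.2 237. ]
0.381 0.21 [260.7 233.1]
[[521 519 518 516 513 511 508 505 505 506 514 512 508 506 503 503 502 519 516 514 510 509 507 591]
 [523 520 517 516 512 510 508 506 505 506 513 512 507 505 503 502 522 520 516 514 511 509 507 591]
 [524 521 518 515 513 510 509 506 506 506 630 510 508 505 504 526 522 519 516 515 512 509 506 588]
 [524 522 518 516 514 511 509 505 506 506 627 512 508 508 505 612 523 520 517 516 511 509 505 587]
 [524 522 518 516 514 513 509 506 505 505 625 510 508 506 506 612 608 605 601 597 593 593 588 587]
 [525 524 520 520 517 513 509 507 507 505 507 511 508 507 507 611 606 603 599 596 593 591 589 584]
 [525 523 521 520 516 513 510 508 505 507 507 511 509 506 505 609 602 602 600 596 594 590 586 584]
 [528 525 523 520 516 513 512 508 506 507 507 510 508 506 506 608 602 600 597 594 592 587 585 583]
 [526 526 522 519 517 515 512 509 508 505 506 506 508 507 503 604 604 599 595
[... 6713 characters left out ...]
234  234  233  234  237  237  227  231  227   -3   -6    0   -4   -3   -2    0    2]
 [  -5   -8    0   -3   -2    0   -4  227  228  228  231  229  233  225  225   -3   -2   -1   -1   -8   -2   -1   -2   -6]
 [   0   -2   -5   -2   -6   -3   -3   -2   -3   -3    0  227  221  221  223   -6   -2   -3   -6   -6   -4   -4    2   -6]
 [  -5    0    0   -2    0   -3    0   -3   -3    1   -3   -5   -8   -8   -6   -3   -1    0   -5   -1    0   -3    0    0]
 [   0   -2    1   -5   -1   -6   -4   -1   -2   -6    0    2    0   -1   -4   -2   -5    0   -2   -4   -3   -2   -1   -1]
 [  -3   -3   -4   -4   -5   -4    0   -1   -5   -1   -4   -5   -4    1   -3   -2   -3   -4   -9   -1   -4   -3   -3    2]]
```

View pics/side1b.png

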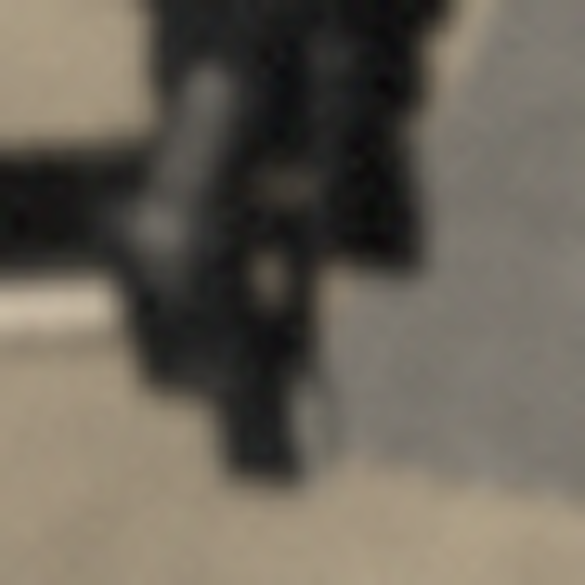

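The side-view depth and the silhouette both put the fingertip about 25 mm above the reported TCP at this opening. So the tip stands well behind where the tool frame says, and the pads are still above the block. I'll keep descending in small steps with force checks until the tips are just above the tray floor.

Call:
step_arm(targets=[0,0,0,0,0,0,120,0,0,0,0,0,0,120,0,0,0,0,0,0,120,0.003,0,0,0,0,0,120,0.006,0,0,0,0,0,120,0.009,0,0,0,0,0,120,0.009,0,0,0,0,0,120])

```text
time: 10.0
tool_pos: [0.5189, 0.3386, -0.0043]
tcp_rot: [-1.195, 1.217, 1.189]
wrist_force: [-0.6, 0.4, -0.4]
width: 0.529
```

Call:
step_arm(targets=[0.002,0,0,0,0,0,120,0.004,0,0,0,0,0,120,0.006,0,0,0,0,0,120,0.006,0,0,0,0,0,120])

```text
time: 10.5
tool_pos: [0.5191, 0.3387, -0.01]
tcp_rot: [-1.195, 1.217, 1.189]
wrist_force: [-0.4, 0.3, -0.0]
width: 0.528
```

```bash
python3 - <<'E'
from plan import *
plan([((.519,.339,-.014),89)])
c=bot.read_camera("side"); pickle.dump(c,open("side7.pkl","wb")); crop(c,240,290,235,290,12,"pics/side7.png")
E
```

```text
t 10.5 p [ 0.5191  0.3387 -0.01  ] heading 88.69 tilt [-1.    -0.005 -0.   ] w 0.5280931875654264 F [-0.4  0.3 -0. ] q [ 0.54  0.37  1.9  -0.    0.86 -1.01]
[4.0, 0.1, 0.3] [-0.3, -0.0, 0.3]
```

View pics/side7.png

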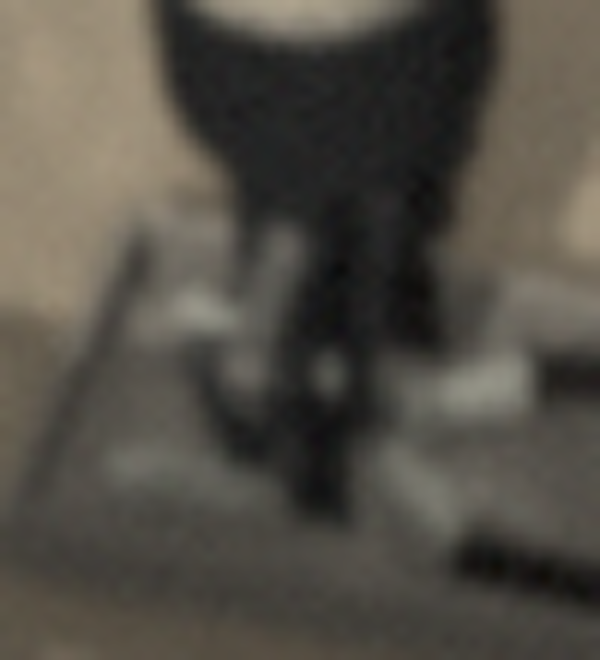

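Call:
step_arm(targets=[0.002,0,0,0,0,0,120,0.004,0,0,0,0,0,120,0.004,0,0,0,0,0,120])

```text
time: 10.92
tool_pos: [0.5191, 0.3387, -0.014]
tcp_rot: [-1.195, 1.217, 1.189]
wrist_force: [0.7, -0.4, -0.1]
width: 0.53
```

Call:
step_arm(targets=[0,0,0,0,0,0,150,0,0,0,0,0,0,165,0,0,0,0,0,0,180,0,0,0,0,0,0,180])

```text
time: 11.42
tool_pos: [0.5195, 0.3389, -0.0134]
tcp_rot: [-1.195, 1.216, 1.188]
wrist_force: [-0.6, -0.9, 2.1]
width: 0.335
```

The fingers now stop at width 0.335 (≈29 mm), short of the commanded 0.294, so the block is between the pads. I'll lift and look.

Call:
step_arm(targets=[0,0,0,0,0,0,190,-0.01,0,0,0,0,0,190,-0.03,0,0,0,0,0,190,-0.06,0,0,0,0,0,190,-0.1,0,0,0,0,0,190,-0.1,0,0,0,0,0,190])

```text
time: 12.18
tool_pos: [0.5223, 0.341, 0.0921]
tcp_rot: [-1.195, 1.206, 1.185]
wrist_force: [0.8, 0.1, -2.4]
width: 0.335
```

```bash
python3 - <<'E'
from plan import *
plan([((.519,.339,.0),89)])
c=bot.read_camera("side"); pickle.dump(c,open("side8.pkl","wb")); crop(c,220,350,205,305,6,"pics/side8.png")
E
```

```text
t 12.175 p [0.5223 0.341  0.0921] heading 88.69 tilt [-1.    -0.014  0.005] w 0.3349909710501433 F [ 0.8  0.1 -2.4] q [ 0.54  0.25  1.84 -0.    1.03 -1.01]
[92.1, 4.5, -2.6] [-0.3, 0.3, 0.8]
```

View pics/side8.png

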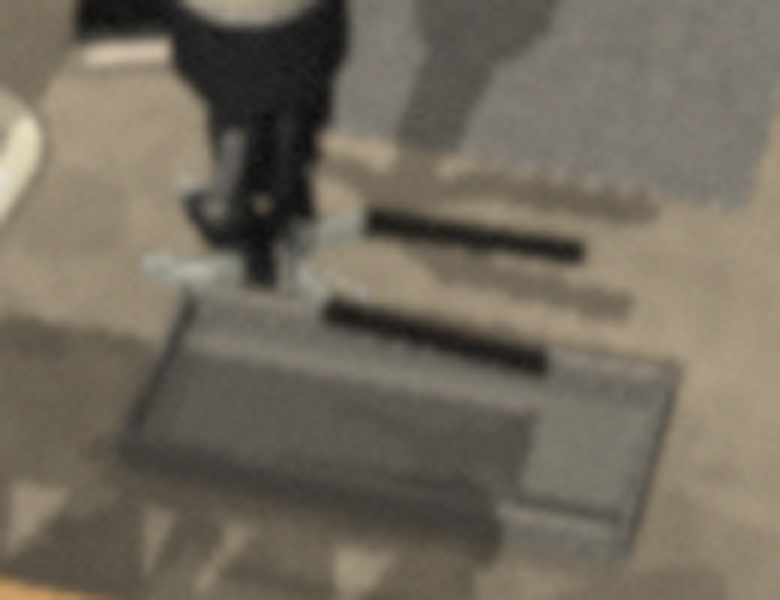

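Lifted: the wrist sees −2.4 N (≈190 g) and the side view shows the pliers level under the fingers with the tray empty. Next I carry them over the mat, lined up with the clip axis.

```bash
python3 - <<'E'
from plan import *
plan([((.496,-.018,.1),78.5),((.496,-.018,-.0155),78.5)])
E
```

```text
t 12.225 p [0.5207 0.34   0.0895] heading 88.69 tilt [-1.    -0.01   0.003] w 0.3310167447222539 F [ 0.3  0.4 -2.1] q [ 0.54  0.26  1.84 -0.    1.03 -1.01]
[-11.8, 16.3, -358.5] [10.2, 0.2, 0.6]
[103.7, 17.5, -358.8] [10.2, 0.2, 0.6]
```

Call:
step_arm(targets=[-0.014,0.001,-0.03,1,0,0,190,-0.014,0.003,-0.08,2,0,0,190,-0.014,0.005,-0.13,4,0,0,190,-0.014,0.007,-0.18,5,0,0,190,-0.014,0.009,-0.23,6,0,0,190,-0.014,0.011,-0.28,8,0,0,190,-0.014,0.013,-0.32,9,0,0,190,-0.014,0.015,-0.345,10,0,0,190,-0.014,0.015,-0.3575,10.2,0,0,190,0.02,0.015,-0.3575,10.2,0,0,190,0.06,0.015,-0.3575,10.2,0,0,190,0.085,0.015,-0.3575,10.2,0,0,190,0.085,0.015,-0.3575,10.2,0,0,190,0.085,0.015,-0.3575,10.2,0,0,190])

```text
time: 13.98
tool_pos: [0.4966, -0.0179, 0.0017]
tcp_rot: [-1.063, 1.293, 1.056]
wrist_force: [-0.3, 0.3, -1.8]
width: 0.334
```

```bash
python3 - <<'E'
from plan import *
plan([((.496,-.018,-.0155),78.5)])
c=bot.read_camera("side"); pickle.dump(c,open("side9.pkl","wb")); crop(c,230,380,120,245,5,"pics/side9.png")
E
```

```text
t 13.975 p [ 0.4966 -0.0179  0.0017] heading 78.52 tilt [-1.    -0.006  0.001] w 0.33418599924677383 F [-0.3  0.3 -1.8] q [-0.09  0.16  2.16  0.    0.82 -1.46]
[17.2, 0.7, -0.3] [0.0, 0.1, 0.3]
```

View pics/side9.png

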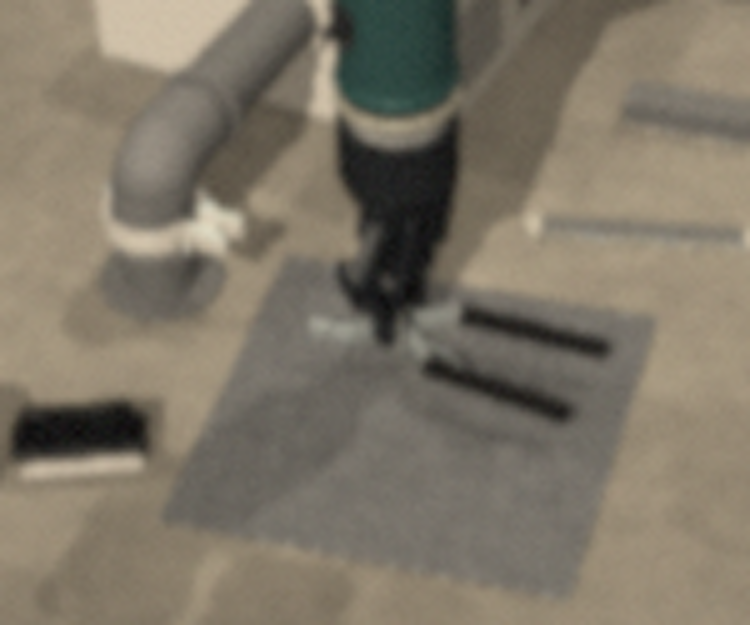

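The pliers are over the mat, roughly aligned with the clip (ears at the upper left). I'll lower, release, and back up.

Call:
step_arm(targets=[0.006,0,0,0,0,0,190,0.012,0,0,0,0,0,190,0.017,0,0,0,0,0,190,0.017,0,0,0,0,0,190])

```text
time: 14.52
tool_pos: [0.4961, -0.0182, -0.016]
tcp_rot: [-1.062, 1.294, 1.057]
wrist_force: [-0.8, 0.4, -1.9]
width: 0.332
```

Call:
step_arm(targets=[0,0,0,0,0,0,160,0,0,0,0,0,0,140,0,0,0,0,0,0,120,-0.02,0,0,0,0,0,60,-0.06,0,0,0,0,0,0,-0.1,0,0,0,0,0,0,-0.1,0.055,0,0,0,0,0,-0.1,0.055,0,0,0,0,0])

```text
time: 15.52
tool_pos: [0.4368, -0.0066, 0.0826]
tcp_rot: [-1.06, 1.297, 1.06]
wrist_force: [0.7, 0.2, -0.0]
width: 0.999
```

```bash
python3 - <<'E'
from plan import *
plan([((.496,-.018,-.0155),78.5)])
c=bot.read_camera("side"); pickle.dump(c,open("side10.pkl","wb")); crop(c,230,380,120,245,5,"pics/side10.png")
c=bot.read_camera("top"); pickle.dump(c,open("top10.pkl","wb")); crop(c,280,420,90,250,4,"pics/top10.png")
E
```

```text
t 15.525 p [ 0.4368 -0.0066  0.0826] heading 78.51 tilt [-1.    -0.001  0.   ] w 0.9990856770224731 F [ 0.7  0.2 -0. ] q [-0.07 -0.08  2.22  0.    1.   -1.44]
[98.1, -60.2, 0.5] [0.0, 0.0, 0.0]
```

View pics/side10.png

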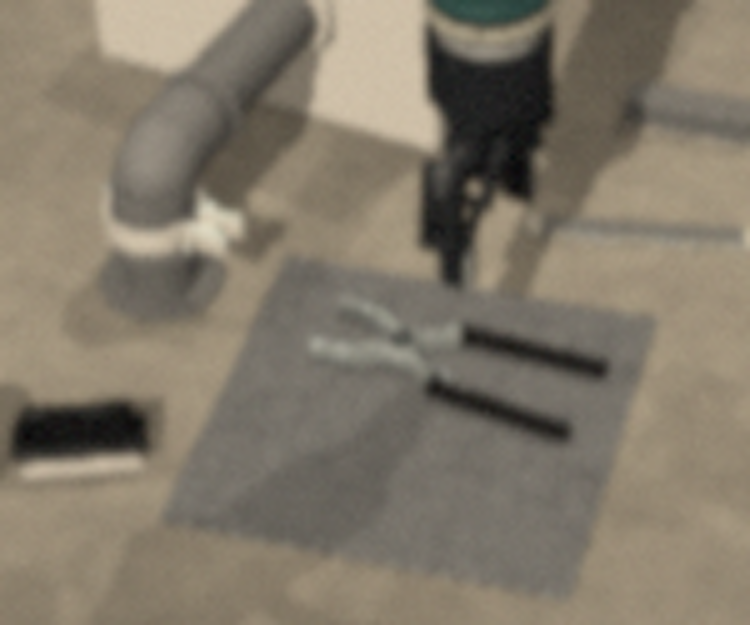

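View pics/top10.png

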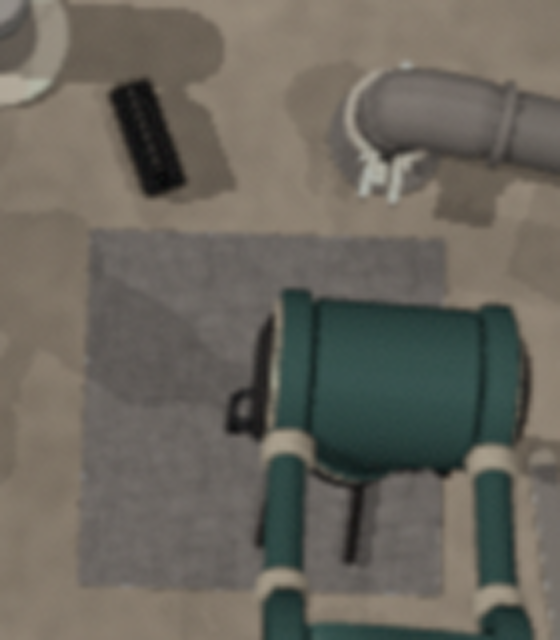

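The side view shows the pliers flat on the mat: pivot at crop (405,335), both black grips in full view. I'll measure them there.

```bash
cat > meas.py <<'E'
from h import *
def grips(c,z,box,th=32):
    u0,u1,v0,v1=box; m=np.zeros((400,640),np.uint8); m[v0:v1,u0:u1]=(c["frame"].astype(float).mean(-1)<th)[v0:v1,u0:u1]
    n,l,st,_=cv2.connectedComponentsWithStats(m); out=[]
    for i in range(1,n):
        if st[i][4]<30: continue
        ys,xs=np.nonzero(l==i); P=np.array([plane(c,x,y,z)[:2] for x,y in zip(xs,ys)])*1000
        vx,vy,x0,y0=cv2.fitLine(np.float32(P),cv2.DIST_L2,0,.01,.01).ravel()
        if vx<0: vx,vy=-vx,-vy
        s=(P-[x0,y0])@[vx,vy]; a=np.array([x0,y0]); d=np.array([vx,vy])
        w=np.ptp((P-a)@[-vy,vx]); out.append((a+d*s.min(),a+d*s.max(),np.arctan2(vy,vx)))
        print(st[i].tolist(),"rear",out[-1][0].round(1),"front",out[-1][1].round(1),"len",np.ptp(s).round(1),"ang",out[-1][2].round(3),"w",w.round(1))
    return out
E
python3 - <<'E'
from meas import *
c=load("side10.pkl")
g=grips(c,.0115,(310,360,180,215),40)
a=(g[0][2]+g[1][2])/2; mid=sum(x[0]+x[1] for x in g[:2])/4
d=np.array([np.cos(a),np.sin(a)]); print("yaw",a,"mid grips",mid,"pivot est",mid+81*d,"grasp55",mid+26*d)
print("pivot disc",plane(c,230+405/5-.4,120+335/5-.4,.016)*1000)
# check same method on tray picture
c=load("side0.pkl"); g=grips(c,.0145,(270,330,258,296),40)
a=(g[0][2]+g[1][2])/2; mid=sum(x[0]+x[1] for x in g[:2])/4
d=np.array([np.cos(a),np.sin(a)]); print("tray: yaw",a,"mid grips",mid,"pivot est",mid+81*d)
E
```

```text
[324, 187, 26, 8, 38] rear [367.5 -18.7] front [453.7 -31.3] len 87.1 ang -0.145 w 7.4
[316, 197, 27, 10, 39] rear [378.7  43.5] front [468.1  22.1] len 91.9 ang -0.235 w 6.2
yaw -0.19023937 mid grips [416.98055985   3.91175014] pivot est [496.51924088 -11.40485925] grasp55 [442.51149323  -1.00469273]
pivot disc [495.57669433 -17.98324833  16.        ]
[285, 265, 33, 7, 85] rear [393.5 312. ] front [484.8 315.7] len 91.4 ang 0.041 w 9.2
[278, 280, 35, 9, 101] rear [392.8 373.8] front [488.7 371.4] len 95.9 ang -0.025 w 11.9
tray: yaw 0.007590118 mid grips [439.93791675 343.23047624] pivot est [520.93558216 343.84526983]
```

Kinematics and the side view agree on pivot ≈ (0.496, −0.018), yaw ≈ −0.2 rad, which puts the TCP directly over the grips' 55 mm point. I'll descend fully open around the grips.

Call:
step_arm(targets=[0.04,0,0,0,0,0,0,0.07,0,0,0,0,0,0,0.09,0,0,0,0,0,0,0.099,0,0,0,0,0,0,0.104,0,0,0,0,0,0,0.104,0,0,0,0,0,0], squeeze=20)

```text
time: 16.38
tool_pos: [0.4429, -0.0073, -0.0198]
tcp_rot: [-1.062, 1.293, 1.056]
wrist_force: [0.1, -0.1, 0.4]
width: 0.998
```

```bash
python3 - <<'E'
from plan import *
plan([((.442,-.007,-.0205),78.5)])
c=bot.read_camera("side"); pickle.dump(c,open("side11.pkl","wb")); crop(c,280,380,150,230,7,"pics/side11.png")
E
```

```text
t 16.375 p [ 0.4429 -0.0073 -0.0198] heading 78.49 tilt [-1.    -0.006  0.001] w 0.9983377318626131 F [ 0.1 -0.1  0.4] q [-0.07  0.1   2.28  0.    0.76 -1.44]
[0.7, 1.0, 0.1] [-0.0, 0.1, 0.3]
```

View pics/side11.png

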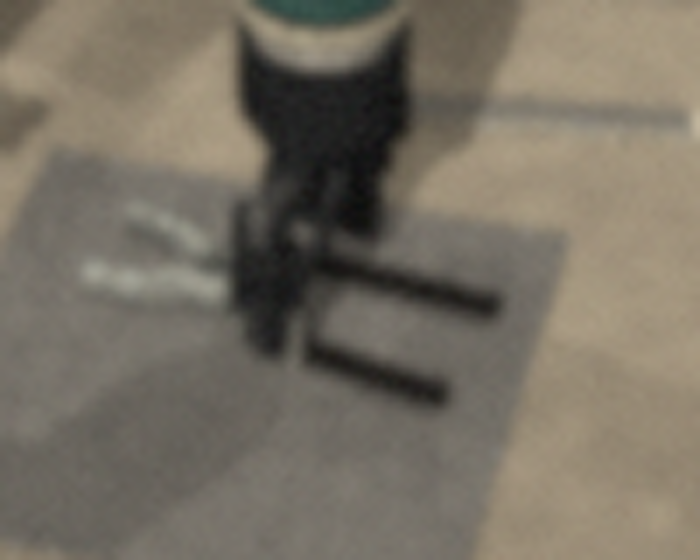

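Call:
step_arm(targets=[0,0,0,0,0,0,40,0,0,0,0,0,0,55,0,0,0,0,0,0,62,0,0,0,0,0,0,62])

```text
time: 16.92
tool_pos: [0.4431, -0.0075, -0.0189]
tcp_rot: [-1.063, 1.292, 1.055]
wrist_force: [-1.6, -0.9, 6.6]
width: 0.758
```

Call:
step_arm(targets=[0,0,0,0,0,0,68,0,0,0,0,0,0,68,0,0,0,0,0,0,68])

```text
time: 17.3
tool_pos: [0.4433, -0.0073, -0.0185]
tcp_rot: [-1.063, 1.292, 1.055]
wrist_force: [-2.1, -0.7, 11.2]
width: 0.738
```

```bash
python3 - <<'E'
from plan import *
plan([((.442,-.007,-.0205),78.5)])
c=bot.read_camera("side"); pickle.dump(c,open("side12.pkl","wb")); crop(c,280,380,150,230,7,"pics/side12.png")
E
```

```text
t 17.3 p [ 0.4433 -0.0073 -0.0185] heading 78.49 tilt [-1.    -0.007  0.001] w 0.7381671550606366 F [-2.1 -0.7 11.2] q [-0.07  0.1   2.28  0.    0.76 -1.44]
[1.9, 1.4, 0.1] [-0.0, 0.1, 0.4]
```

View pics/side12.png

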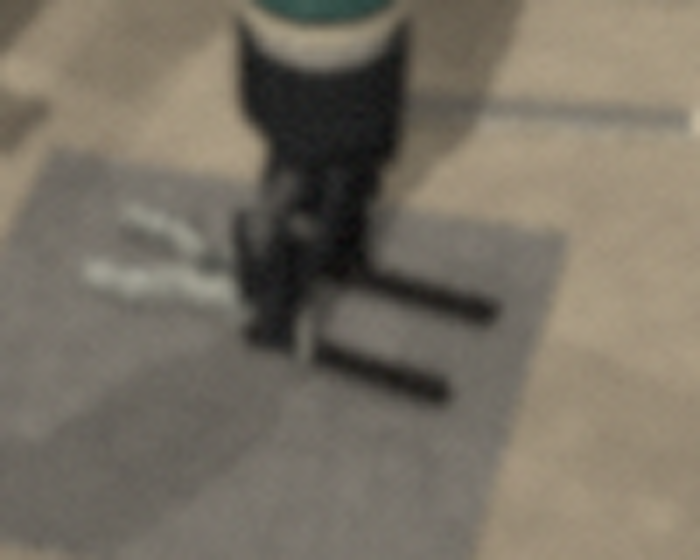

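Call:
step_arm(targets=[-0.003,0,0,0,0,0,70,-0.01,0,0,0,0,0,70,-0.02,0,0,0,0,0,70,-0.035,0,0,0,0,0,70,-0.05,0,0,0,0,0,70,-0.05,0,0,0,0,0,70,-0.05,0,0,0,0,0,70])

```text
time: 18.23
tool_pos: [0.442, -0.0072, 0.03]
tcp_rot: [-1.062, 1.293, 1.056]
wrist_force: [-0.4, -1.0, -2.3]
width: 0.728
```

```bash
python3 - <<'E'
from plan import *
plan([((.442,-.007,.0),78.5)])
c=bot.read_camera("side"); pickle.dump(c,open("side13.pkl","wb")); crop(c,250,380,130,230,6,"pics/side13.png")
c=bot.read_camera("top"); pickle.dump(c,open("top13.pkl","wb")); crop(c,330,420,100,230,4,"pics/top13.png")
E
```

```text
t 18.225 p [ 0.442  -0.0072  0.03  ] heading 78.49 tilt [-1.    -0.005  0.001] w 0.7275880681153537 F [-0.4 -1.  -2.3] q [-0.07  0.01  2.26  0.    0.87 -1.44]
[30.0, 0.2, 0.2] [-0.0, 0.1, 0.3]
```

View pics/side13.png

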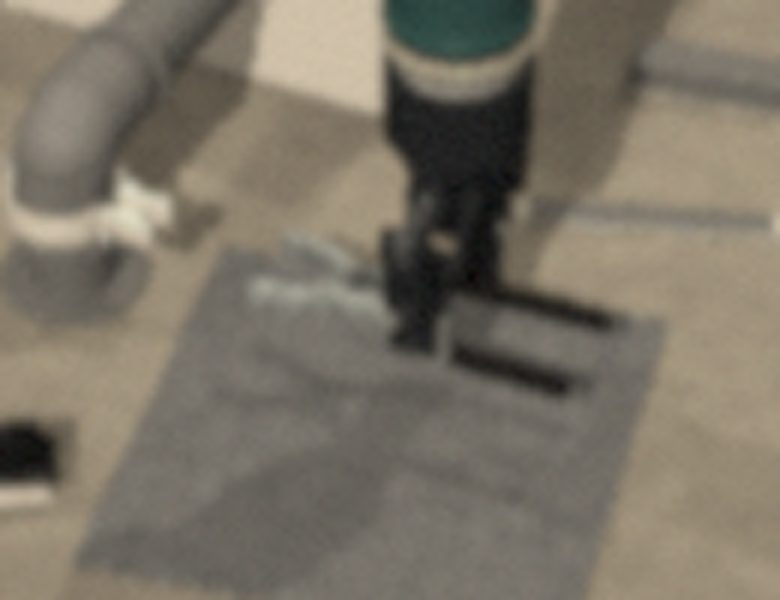

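View pics/top13.png

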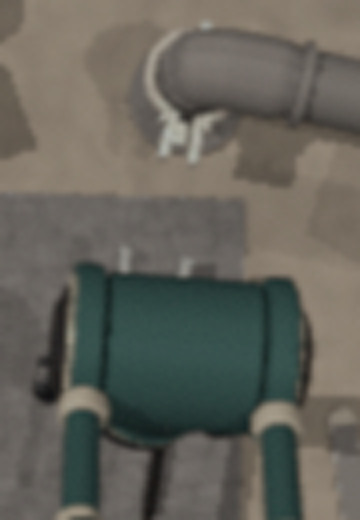

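The pliers are lifted and held at the grips. In the top view both jaw tips stick out ahead of the wrist at about (361,162) and (376,165), pointing at the ears. Next I check height and pitch from depth.

```bash
python3 - <<'E'
from meas import *
s=load("side13.pkl");t=load("top13.pkl")
X=xyz(s)*1000; g=s["frame"].astype(float).mean(-1)
# jaws bright in side: box crop (250..390,230..330)/6
def reg(m,u0,u1,v0,v1,zr):
    mm=np.zeros_like(m);mm[v0:v1,u0:u1]=1
    k=(m&mm.astype(bool)&(X[...,2]>zr[0])&(X[...,2]<zr[1])); P=X[k]; return P
P=reg(g>0,288,318,166,186,(35,80)); print("jaws",len(P),np.median(P[P[:,0]>535],0).round(1) if (P[:,0]>535).any() else "", np.median(P,0).round(1), P[:,0].max())
for a,b in((500,520),(520,540),(540,560)):
    k=(P[:,0]>a)&(P[:,0]<b); print(a,k.sum(),np.percentile(P[k,2],[25,50,75,90]).round(1) if k.any() else "")
Q=reg(g<40,324,356,176,198,(35,80)); 
for a,b in((360,380),(380,400),(400,420)):
    k=(Q[:,0]>a)&(Q[:,0]<b); print("grip",a,k.sum(),np.percentile(Q[k,2],[25,50,75,90]).round(1) if k.any() else "")
T=xyz(t)*1000; k=np.zeros((400,640),bool);k[158:168,355:382]=1
k&=(T[...,2]>40)&(T[...,2]<90); print("top jaws",T[k].round(0).tolist())
np.set_printoptions(linewidth=200); print(t["frame"].mean(-1)[158:170,354:384].astype(int))
E
```

```text
jaws 188 [544.   -3.7  56. ] [515.   -5.4  57.5] 556.1750287842589
500 50 [55.4 58.1 60.1 62.1]
520 50 [52.7 56.5 59.7 61.7]
540 30 [52.  55.7 57.6 59.8]
grip 360 4 [58.9 61.1 62.8 63.1]
grip 380 17 [56.6 59.7 61.2 63.3]
grip 400 20 [58.6 59.6 61.2 63. ]
top jaws [[557.0, -4.0, 60.0], [556.0, -6.0, 63.0], [553.0, -3.0, 64.0], [553.0, -6.0, 64.0], [553.0, -9.0, 64.0], [551.0, -3.0, 62.0], [550.0, -6.0, 63.0], [551.0, -9.0, 62.0], [548.0, -4.0, 60.0], [548.0, -6.0, 60.0], [548.0, -9.0, 62.0], [549.0, -46.0, 58.0], [548.0, -48.0, 63.0], [546.0, -1.0, 58.0], [545.0, -4.0, 61.0], [544.0, -6.0, 67.0], [546.0, -9.0, 58.0], [546.0, -46.0, 59.0], [545.0, -48.0, 66.0], [545.0, -51.0, 64.0], [542.0, -1.0, 61.0], [543.0, -4.0, 56.0], [542.0, -6.0, 62.0], [542.0, -9.0, 60.0], [543.0, -43.0, 55.0], [543.0, -46.0, 58.0], [542.0, -48.0, 63.0], [543.0, -51.0, 60.0], [540.0, -1.0, 58.0], [539.0, -3.0, 65.0], [539.0, -6.0, 66.0], [540.0, -43.0, 60.0], [540.0, -45.0, 60.0], [540.0, -48.0, 59.0]]
[[ 97  97  99 103 103 102 100  99  97  98  99  98  96  99  99  99  96  93  93  99 100  96  95  97  97  98  97
[... 667 characters left out ...]
 93  89  88  91  99 102 100 101 101 101 100 102 113 119 116 109 104 104 102 100 101]
 [ 86  95 103 103 101 109 133 136 110  91  92  92  96  99 103 102 102 104 103 101 105 123 134 131 114 101  99  98  96  96]
 [ 57  70  88  97  97 108 133 137 111  93  94  98 100 103 104 102 104 104 105 102 105 130 137 122  97  86  83  82  81  84]
 [ 46  52  71  83  82  93 121 127 104  87  89  94  97 100  99  97  99  99  99  98 106 131 138 112  85  75  75  74  75  80]
 [ 50  50  56  58  52  58  73  78  67  59  61  66  69  73  73  76  78  80  80  84 101 123 125 100  75  70  70  72  72  78]
 [ 53  50  44  37  44  46  47  45  45  46  48  47  48  49  50  49  52  52  53  53  65  76  75  62  54  52  53  56  56  63]]
```

```bash
python3 - <<'E'
from meas import *
t=load("top13.pkl")
L=plane(t,360.6,161.2,.062)*1000;R=plane(t,375.9,164.2,.062)*1000
L2=plane(t,360.5,166,.062)*1000;R2=plane(t,375.4,167.5,.062)*1000
print(L,R,(L+R)/2,"norm yaw",np.arctan2((L-R)[1],(L-R)[0])-np.pi/2,np.hypot(*(L-R)[:2]))
m=(L+R)[:2]/2
E=np.array([631.1,-45.5]);y=-.2;d=np.array([np.cos(y),np.sin(y)]);n=np.array([-d[1],d[0]])
print("tip mid rel ears point: along",(m-E)@d,"lateral",(m-E)@n)
c=np.array([442,-7.2]); print("from TCP kin: tip at",c+113*d, "lat",(c-E)@n,"along",(c+113*d-E)@d)
print("top again ears:"); f=t["frame"].mean(-1); np.set_printoptions(linewidth=200); print(f[128:142,366:384].astype(int))
E
```

```text
[555.73635891  -5.1633932   62.        ] [547.37840809 -47.69040403  62.        ] [551.5573835  -26.42689862  62.        ] norm yaw -0.1940594633784234 43.340535207506235
tip mid rel ears point: along -81.74630023718373 lateral 2.8902308114659965
from TCP kin: tip at [552.7475233  -29.64963438] lat -0.03182052202653255 along -79.93962523922966
top again ears:
[[ 89  88  87  97 133 156 157 153 119  70  50  48  57  77  88 103 114 117]
 [ 89  88  88 106 140 152 159 162 127  76  50  53  90 128 138 152 151 135]
 [ 89  89  91 102 112 127 156 163 143 116  88  77 121 155 158 159 138 108]
 [ 89  90  90  92 100 133 161 166 165 160 132 107 139 160 152 152 126  89]
 [ 89  88  89  90 110 153 170 166 167 167 143 122 150 163 139 130 111  84]
 [ 92  89  88  94 122 163 173 164 164 164 142 125 155 164 133 105  98  88]
 [ 95  91  89 102 134 165 170 168 168 164 136 124 157 165 131 102  97  98]
 [ 97  92  91 108 145 165 156 151 154 151 129 127 160 163 132 104  99  99]
 [103 103  98 113 155 167 140 116 112 114 114 134 160 153 123 101  96  93]
 [107 108 109 123 159 166 133 100  92  92 105 140 162 147 113  96  94  94]
 [108 110 118 131 154 152 127 102  95  97 114 151 166 142 110  99 104 114]
 [110 116 119 119 121 123 123 120 119 118 125 155 164 143 123 120 122 125]
 [116 118 119 116 115 117 122 124 124 124 128 141 145 129 123 125 126 126]
 [119 119 120 120 121 123 124 125 123 123 121 119 117 120 122 124 125 125]]
```

Jaw tips measure about 2 mm left of the ear midline, at the right yaw, with the mid-height at about 56 mm. I'll advance to just short of the ears with the correction and a 4 mm rise, then look again.

Call:
step_arm(targets=[-0.004,-0.015,-0.001,0,0,0,70,-0.004,-0.03,-0.0017,0,0,0,70,-0.004,-0.045,-0.0017,0,0,0,70,-0.004,-0.055,-0.0017,0,0,0,70,-0.004,-0.055,-0.0017,0,0,0,70,-0.004,-0.055,-0.0017,0,0,0,70])

```text
time: 19.08
tool_pos: [0.4949, -0.0198, 0.0338]
tcp_rot: [-1.061, 1.294, 1.057]
wrist_force: [0.4, 0.2, -2.0]
width: 0.725
```

```bash
python3 - <<'E'
from plan import *
plan([((.442,-.007,.0),78.5)])
c=bot.read_camera("side"); pickle.dump(c,open("side14.pkl","wb")); crop(c,240,340,130,210,7,"pics/side14.png")
c=bot.read_camera("top"); pickle.dump(c,open("top14.pkl","wb")); crop(c,345,405,100,170,8,"pics/top14.png")
np.set_printoptions(linewidth=200); print(c["frame"].mean(-1)[130:160,358:386].astype(int))
E
```

```text
t 19.075 p [ 0.4949 -0.0198  0.0338] heading 78.48 tilt [-1.    -0.004  0.001] w 0.7250509733755384 F [ 0.4  0.2 -2. ] q [-0.09  0.1   2.15  0.    0.89 -1.46]
[33.6, 54.5, 2.0] [-0.0, 0.0, 0.2]
[[115 114 115 115 112 106  98  91  89  90  92 103 113 128 158 165 145 117  88  78 121 157 160 160 138 108  94  85]
 [116 116 117 118 116 107  99  93  91  90  90  92 100 135 163 167 166 161 134 108 140 162 154 153 128  89  75  79]
 [117 116 117 119 116 110 104  95  91  89  89  90 112 155 172 168 169 168 144 124 151 164 140 131 112  84  73  78]
 [118 118 119 119 114 114 108  99  93  90  90  96 123 164 174 166 164 166 142 126 156 166 133 108  99  88  81  80]
 [119 117 119 121 119 116 112 103  96  92  91 103 135 166 172 170 170 166 138 125 159 166 133 103 100  99  96  90]
 [119 118 119 123 122 117 112 106  98  92  92 109 146 167 157 152 155 152 131 128 160 164 133 105 102 100  98  94]
 [120 119 123 124 122 117 112 108 105 102  99 115 156 168 142 117 114 115 114 136 162 155 125 102  98  94  93  95]
 [120 120 125 124 122 115 109 108 107 109 110 124 162 167 134 100  94  93 107 141 164 149 115  97  94
[... 1844 characters left out ...]
  68  68]
 [ 71  72  70  65  47  42  59  69  72  70  71  71  70  70  71  70  70  71  70  71  70  70  70  69  69  70  69  69]
 [ 72  71  70  64  47  41  59  71  71  71  71  71  70  71  69  70  71  70  71  72  71  70  70  70  71  70  71  70]
 [ 71  70  69  61  46  40  60  70  71  71  72  70  72  71  71  72  72  72  70  70  71  71  70  71  71  71  71  71]
 [ 71  72  69  60  44  45  63  71  70  72  71  71  73  72  71  70  72  72  72  71  71  71  71  71  70  71  70  71]
 [ 72  74  71  59  44  53  68  73  73  73  74  72  73  74  73  71  73  71  72  73  71  71  72  72  72  72  72  71]
 [ 73  73  70  57  44  55  69  72  73  73  72  73  73  73  73  74  73  72  72  71  72  74  73  73  73  72  72  72]]
```

View pics/side14.png

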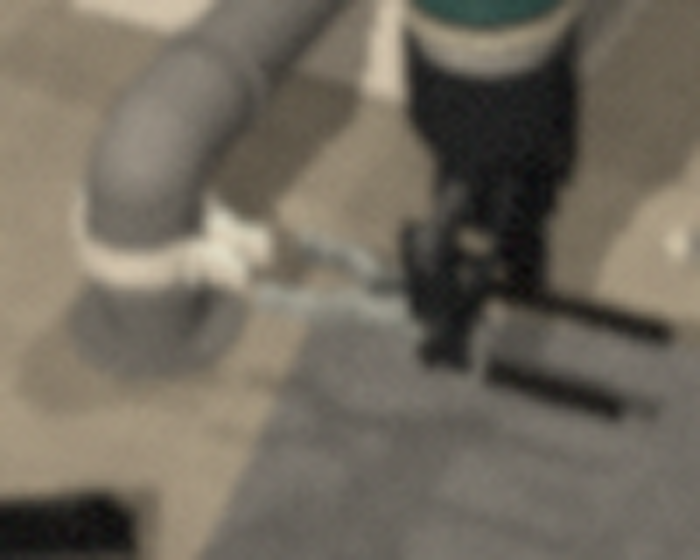

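View pics/top14.png

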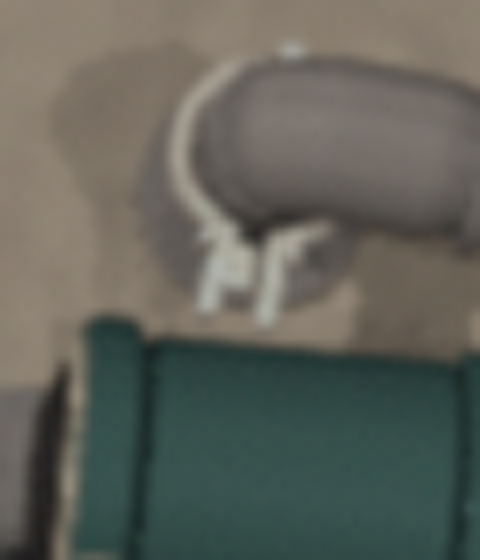

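The side view shows the jaws level with the ears, tips just in front of them near crop (250,285); the top view is now hidden by the wrist. I'll advance slowly and check force.

Call:
step_arm(targets=[0,-0.005,0,0,0,0,67,0,-0.01,0,0,0,0,67,0,-0.015,0,0,0,0,67,0,-0.02,0,0,0,0,67,0,-0.02,0,0,0,0,67])

```text
time: 19.8
tool_pos: [0.5157, -0.024, 0.0344]
tcp_rot: [-1.062, 1.293, 1.056]
wrist_force: [-0.7, -0.2, -0.9]
width: 0.737
```

```bash
python3 - <<'E'
from plan import *
plan([((.442,-.007,.0),78.5)])
c=bot.read_camera("side"); pickle.dump(c,open("side15.pkl","wb")); crop(c,240,300,145,190,12,"pics/side15.png")
E
```

```text
t 19.8 p [ 0.5157 -0.024   0.0344] heading 78.48 tilt [-1.    -0.006  0.001] w 0.737187488958182 F [-0.7 -0.2 -0.9] q [-0.1   0.14  2.1   0.    0.89 -1.47]
[34.0, 75.8, 1.9] [-0.0, 0.1, 0.3]
```

View pics/side15.png

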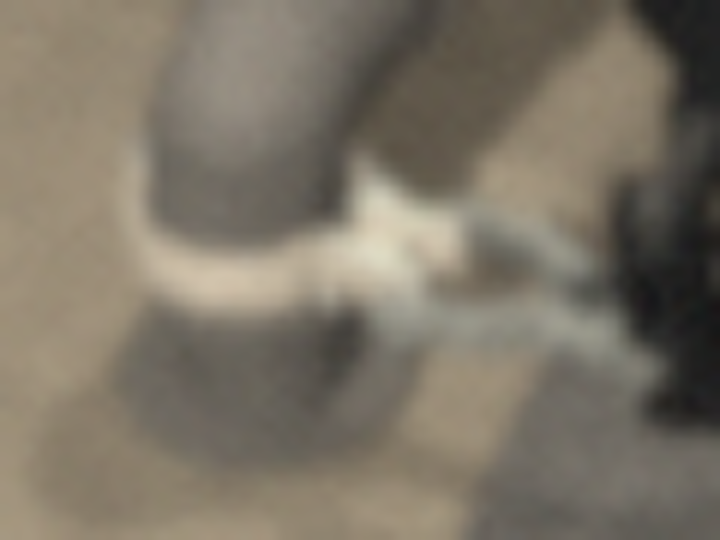

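The jaws straddle the ears: the near jaw runs in front of the left ear (crop 400,315) and the far jaw passes behind the right one (480,230). There is no contact force. I'll go in the remaining 16 mm.

Call:
step_arm(targets=[0,-0.004,0,0,0,0,67,0,-0.008,0,0,0,0,67,0,-0.012,0,0,0,0,67,0,-0.015,0,0,0,0,67,0,-0.015,0,0,0,0,67])

```text
time: 20.48
tool_pos: [0.5301, -0.0269, 0.0344]
tcp_rot: [-1.062, 1.293, 1.056]
wrist_force: [-0.3, 0.2, -1.7]
width: 0.734
```

```bash
python3 - <<'E'
from plan import *
plan([((.442,-.007,.0),78.5)])
c=bot.read_camera("side"); pickle.dump(c,open("side16.pkl","wb")); crop(c,240,300,145,190,12,"pics/side16.png")
E
```

```text
t 20.475 p [ 0.5301 -0.0269  0.0344] heading 78.48 tilt [-1.    -0.005  0.001] w 0.734056395418728 F [-0.3  0.2 -1.7] q [-0.1   0.17  2.07  0.    0.9  -1.47]
[33.9, 90.5, 1.9] [-0.0, 0.1, 0.3]
```

View pics/side16.png

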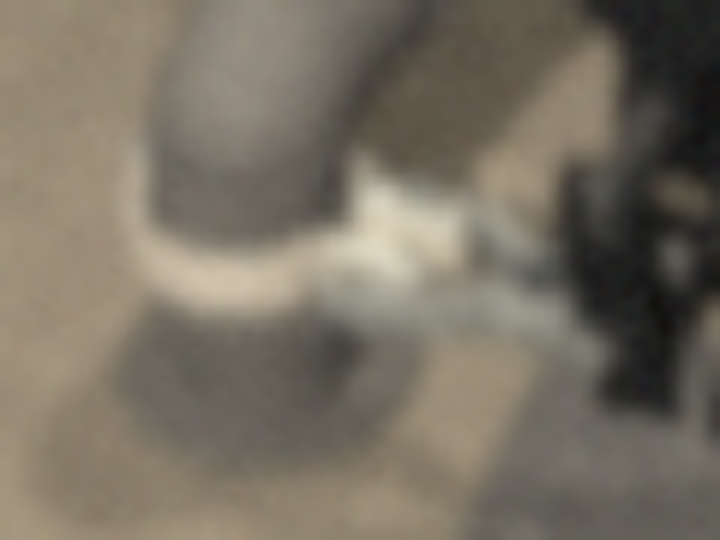

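Jaws are fully in place, with no wrist force beyond the weight. I'll close slowly, first to just about contact.

Call:
step_arm(targets=[0,0,0,0,0,0,72,0,0,0,0,0,0,77,0,0,0,0,0,0,82,-0.001,0,0,0,0,0,87,-0.001,0,0,0,0,0,92,-0.001,0,0,0,0,0,92], squeeze=26)

```text
time: 21.28
tool_pos: [0.5288, -0.0264, 0.0349]
tcp_rot: [-1.061, 1.295, 1.058]
wrist_force: [-2.8, 3.6, -2.5]
width: 0.645
```

```bash
python3 - <<'E'
from plan import *
plan([((.442,-.007,.0),78.5)])
c=bot.read_camera("side"); pickle.dump(c,open("side17.pkl","wb")); crop(c,240,340,140,210,7,"pics/side17.png")
E
```

```text
t 21.275 p [ 0.5288 -0.0264  0.0349] heading 78.5 tilt [-1.    -0.003  0.001] w 0.6449038866831376 F [-2.8  3.6 -2.5] q [-0.1   0.16  2.07  0.    0.9  -1.47]
[34.7, 89.0, 1.7] [0.0, 0.1, 0.2]
```

View pics/side17.png

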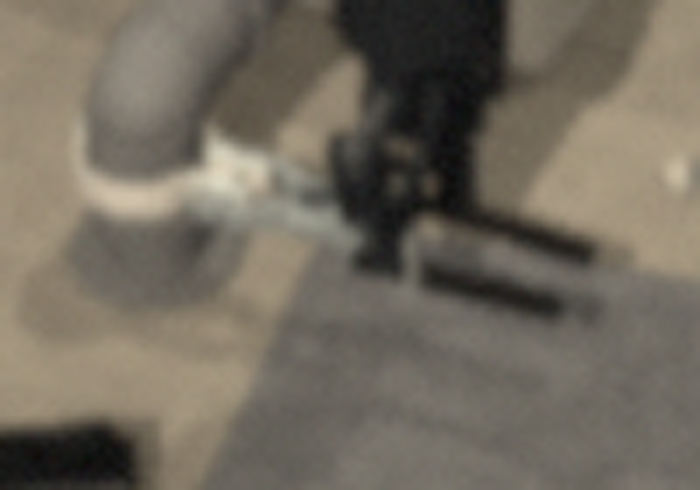

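There is a slight first contact on the left ear: about 3 N towards +n and 3.5 N backwards. I'll re-centre by about 1 mm left and back off 1 mm.

Call:
step_arm(targets=[0,0.001,0.0005,0,0,0,92,0,0.0015,0.001,0,0,0,92,0,0.0015,0.001,0,0,0,92])

```text
time: 21.7
tool_pos: [0.5289, -0.0261, 0.0355]
tcp_rot: [-1.063, 1.293, 1.055]
wrist_force: [-1.9, -1.2, -1.2]
width: 0.643
```

Call:
step_arm(targets=[0,0,0,0,0,0,94,0,0,0,0,0,0,96,0,0,0,0,0,0,96])

```text
time: 22.08
tool_pos: [0.5284, -0.0258, 0.0353]
tcp_rot: [-1.062, 1.294, 1.056]
wrist_force: [-3.5, -0.3, -3.0]
width: 0.63
```

Call:
step_arm(targets=[0,0,0,0,0,0,98,0,0,0,0,0,0,100,0,0,0,0,0,0,102,0,0,0,0,0,0,104,0,0,0,0,0,0,104])

```text
time: 22.7
tool_pos: [0.5274, -0.0256, 0.0349]
tcp_rot: [-1.061, 1.295, 1.058]
wrist_force: [-5.7, -1.6, -0.3]
width: 0.599
```

Call:
step_arm(targets=[0,0.001,-0.0005,0,0,0,104,0,0.002,-0.0005,0,0,0,104,0,0.003,-0.0005,0,0,0,104,0,0.003,-0.0005,0,0,0,104])

```text
time: 23.2
tool_pos: [0.5274, -0.0257, 0.0362]
tcp_rot: [-1.064, 1.291, 1.054]
wrist_force: [2.2, -1.5, -1.2]
width: 0.601
```

```bash
python3 - <<'E'
from plan import *
plan([((.442,-.007,.0),78.5)])
c=bot.read_camera("side"); pickle.dump(c,open("side18.pkl","wb")); crop(c,240,340,140,210,7,"pics/side18.png")
E
```

```text
t 23.2 p [ 0.5274 -0.0257  0.0362] heading 78.49 tilt [-1.    -0.009  0.001] w 0.6007839527671719 F [ 2.2 -1.5 -1.2] q [-0.1   0.16  2.08  0.    0.9  -1.47]
[35.4, 87.7, 1.2] [-0.0, 0.1, 0.5]
```

View pics/side18.png

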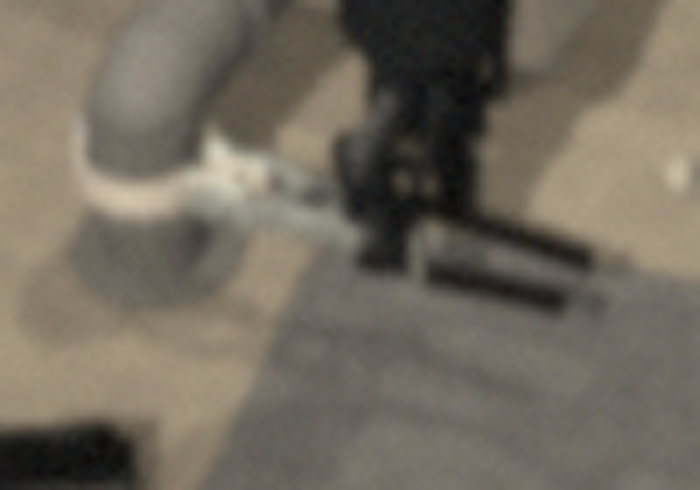

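The forces have dropped and are balanced, with the jaws on both ears. I'll continue the squeeze gradually.

Call:
step_arm(targets=[0,0,0,0,0,0,106,0,0,0,0,0,0,108,0,0,0,0,0,0,110,0,0,0,0,0,0,112,0,0,0,0,0,0,112], squeeze=28)

```text
time: 23.88
tool_pos: [0.5242, -0.0252, 0.0347]
tcp_rot: [-1.061, 1.295, 1.058]
wrist_force: [-0.6, 0.2, -1.8]
width: 0.564
```

Call:
step_arm(targets=[0,0,0,0,0,0,114,0,0,0,0,0,0,116,0,0,0,0,0,0,118,0,0,0,0,0,0,120,0,0,0,0,0,0,120])

```text
time: 24.5
tool_pos: [0.5254, -0.0255, 0.0353]
tcp_rot: [-1.062, 1.294, 1.057]
wrist_force: [0.2, -1.6, -1.4]
width: 0.529
```

```bash
python3 - <<'E'
from plan import *
plan([((.442,-.007,.0),78.5)])
c=bot.read_camera("side"); pickle.dump(c,open("side19.pkl","wb")); crop(c,240,340,140,210,7,"pics/side19.png")
E
```

```text
t 24.5 p [ 0.5254 -0.0255  0.0353] heading 78.48 tilt [-1.    -0.005  0.001] w 0.5285816430581073 F [ 0.2 -1.6 -1.4] q [-0.1   0.16  2.08  0.    0.9  -1.47]
[34.9, 85.6, 1.5] [-0.0, 0.0, 0.3]
```

View pics/side19.png

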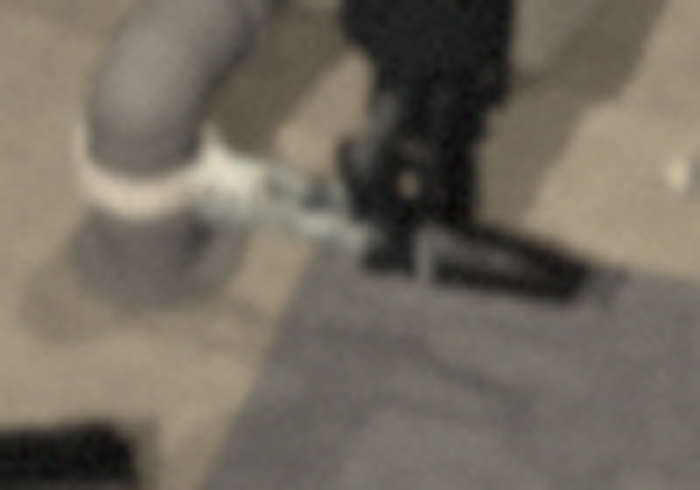

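Call:
step_arm(targets=[0,0,0,0,0,0,122,0,0,0,0,0,0,124,0,0,0,0,0,0,126,0,0,0,0,0,0,128,0,0,0,0,0,0,128])

```text
time: 25.18
tool_pos: [0.5251, -0.0255, 0.0352]
tcp_rot: [-1.062, 1.294, 1.057]
wrist_force: [-2.1, 0.1, -1.3]
width: 0.499
```

Call:
step_arm(targets=[0,0,0,0,0,0,130,0,0,0,0,0,0,132,0,0,0,0,0,0,134,0,0,0,0,0,0,136,0,0,0,0,0,0,136])

```text
time: 25.8
tool_pos: [0.525, -0.0254, 0.0351]
tcp_rot: [-1.062, 1.294, 1.057]
wrist_force: [-4.1, -1.3, -1.8]
width: 0.49
```

```bash
python3 - <<'E'
from plan import *
plan([((.442,-.007,.0),78.5)])
c=bot.read_camera("side"); pickle.dump(c,open("side20.pkl","wb")); crop(c,240,300,145,190,12,"pics/side20.png")
E
```

```text
t 25.8 p [ 0.525  -0.0254  0.0351] heading 78.48 tilt [-1.    -0.004  0.001] w 0.4899693640463236 F [-4.1 -1.3 -1.8] q [-0.1   0.16  2.08  0.    0.9  -1.47]
[34.8, 85.2, 1.5] [-0.0, 0.0, 0.2]
```

View pics/side20.png

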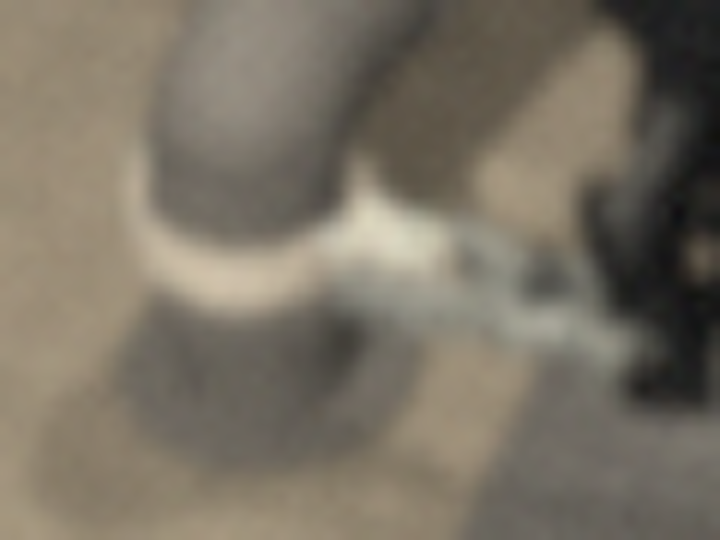

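Closing now stalls at width 0.490 (≈43 mm), where the shut clip was expected. I'll raise the squeeze modestly to tell a hard stop from the snap's resistance; the ear force stays well below 35 N.

Call:
step_arm(targets=[0,0,0,0,0,0,138,0,0,0,0,0,0,140,0,0,0,0,0,0,140], squeeze=32)

```text
time: 26.22
tool_pos: [0.525, -0.0254, 0.0351]
tcp_rot: [-1.062, 1.294, 1.057]
wrist_force: [-5.3, -0.8, -1.3]
width: 0.486
```

Call:
step_arm(targets=[0,0,0,0,0,0,140,0,0,0,0,0,0,140,0,0,0,0,0,0,140], squeeze=34)

```text
time: 26.6
tool_pos: [0.5249, -0.0254, 0.0351]
tcp_rot: [-1.062, 1.294, 1.057]
wrist_force: [-4.9, -1.1, -1.3]
width: 0.482
```

It gives only elastically, so this looks like the hard stop. I'll open gently, keeping the pliers held, and look.

Call:
step_arm(targets=[0,0,0,0,0,0,130,0,0,0,0,0,0,120,0,0,0,0,0,0,110,0,0,0,0,0,0,100,0,0,0,0,0,0,90,0,0,0,0,0,0,80,0,0,0,0,0,0,70,0,0,0,0,0,0,68,0,0,0,0,0,0,68])

```text
time: 27.72
tool_pos: [0.5255, -0.0255, 0.0353]
tcp_rot: [-1.062, 1.293, 1.056]
wrist_force: [-0.1, -1.3, -1.7]
width: 0.729
```

```bash
python3 - <<'E'
from plan import *
plan([((.442,-.007,.0),78.5)])
c=bot.read_camera("side"); pickle.dump(c,open("side21.pkl","wb")); crop(c,240,340,140,210,7,"pics/side21.png")
E
```

```text
t 27.725 p [ 0.5255 -0.0255  0.0353] heading 78.49 tilt [-1.    -0.005  0.001] w 0.7291281314821407 F [-0.1 -1.3 -1.7] q [-0.1   0.16  2.08  0.    0.9  -1.47]
[34.9, 85.7, 1.4] [-0.0, 0.1, 0.3]
```

View pics/side21.png

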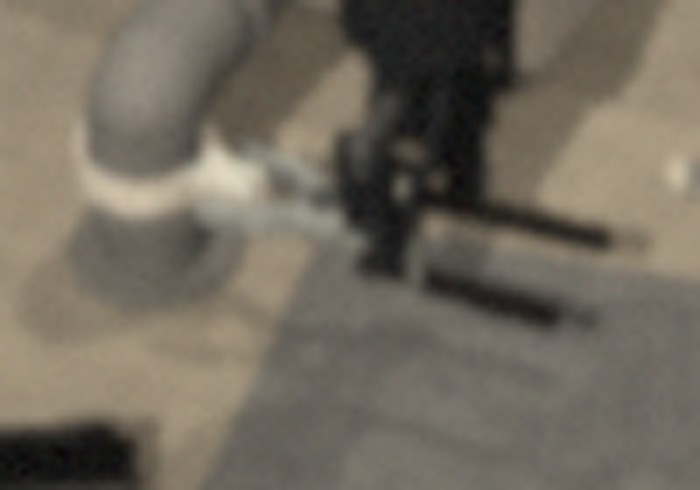

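The pliers are still held, and the ears now look merged into one narrow white tongue. I'll back straight out and check the clip in both views.

Call:
step_arm(targets=[0,0.005,0,0,0,0,68,0,0.012,0,0,0,0,68,0,0.02,0,0,0,0,68,0,0.03,0,0,0,0,68,0,0.045,0,0,0,0,68,0,0.06,0,0,0,0,68,0,0.075,0,0,0,0,68,0,0.085,0,0,0,0,68,0,0.085,0,0,0,0,68])

```text
time: 28.9
tool_pos: [0.4413, -0.0083, 0.0348]
tcp_rot: [-1.062, 1.293, 1.057]
wrist_force: [0.3, 0.3, -1.6]
width: 0.736
```

```bash
python3 - <<'E'
from plan import *
plan([((.442,-.007,.0),78.5)])
c=bot.read_camera("side"); pickle.dump(c,open("side22.pkl","wb")); crop(c,240,370,130,220,6,"pics/side22.png")
c=bot.read_camera("top"); pickle.dump(c,open("top22.pkl","wb")); crop(c,345,405,100,170,8,"pics/top22.png")
np.set_printoptions(linewidth=200); print(c["frame"].mean(-1)[128:142,364:386].astype(int))
E
```

```text
t 28.9 p [ 0.4413 -0.0083  0.0348] heading 78.5 tilt [-1.    -0.005  0.001] w 0.7355968797364567 F [ 0.3  0.3 -1.6] q [-0.08  0.    2.25  0.    0.88 -1.45]
[34.8, -0.2, 1.4] [0.0, 0.1, 0.3]
[[ 95  91  89  89  86  81  91 119 144 148 139 108  73  69  82  88 104 115 117 124 120 106]
 [ 92  89  89  89  87  80  85 121 151 159 159 133  94 112 135 139 148 149 135 124 106  92]
 [ 96  89  89  90  88  86  92 123 144 157 162 140 120 147 165 162 152 128 104  91  81  79]
 [ 96  90  88  89  89  88  92 102 122 157 170 160 152 165 170 158 147 113  77  72  73  78]
 [104  94  89  89  92  93  95  96 120 158 170 168 163 168 162 134 120  99  80  75  73  77]
 [107  97  91  92  96  98 100 106 135 163 167 167 168 168 152 117 100  98  95  86  81  80]
 [108 101  96  94  98 101 101 113 144 165 163 167 169 166 141 110 100  99 100  98  94  89]
 [107 104 100  98 100 100 101 117 156 168 156 157 168 166 137 106  99 101 101  99  96  93]
 [108 108 112 114 107  98  97 121 162 169 137 127 161 166 133 103  99  99  97  93  92  95]
 [108 109 117 120 116 104 101 124 162 165 129 121 159 163 131 102  96  94  94  95 102 109]
 [109 110 118 121 121 118 119 136 157 149 124 137 162 152 121 103  99  99 103 116 123 124]
 [113 114 118 121 120 121 121 127 136 128 124 147 158 142 123 121 120 121 122 125 127 125]
 [120 119 120 120 120 121 120 115 113 113 117 124 131 127 124 125 125 125 126 127 125 124]
 [121 121 120 120 120 121 122 120 119 121 120 113 113 119 122 123 124 124 125 125 125 124]]
```

View pics/side22.png

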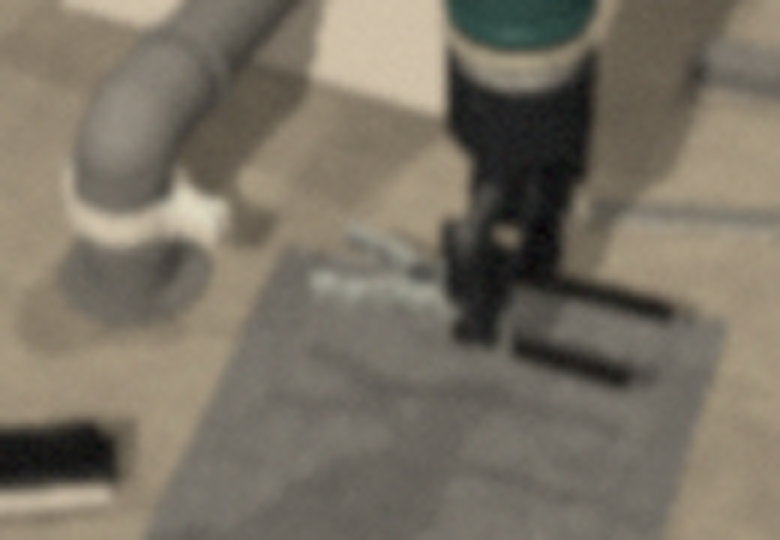

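View pics/top22.png

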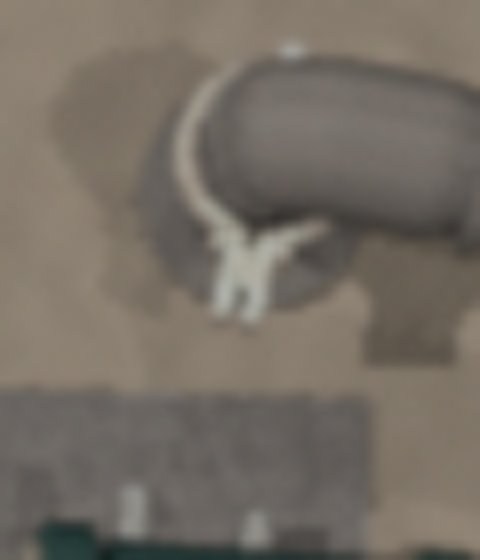

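The clip is shut: the ear spacing in the top view fell from about 7.3 px to about 3.9 px (≈9.5 mm closer, 9 mm expected), and it stays so with the pliers away. Now I lower the pliers onto the mat.

Call:
step_arm(targets=[0.015,0,0,0,0,0,68,0.03,0,0,0,0,0,68,0.04,0,0,0,0,0,68,0.046,0,0,0,0,0,68,0.049,0,0,0,0,0,68,0.049,0,0,0,0,0,68])

```text
time: 29.75
tool_pos: [0.4425, -0.0085, -0.0142]
tcp_rot: [-1.062, 1.293, 1.057]
wrist_force: [0.0, 0.6, -1.1]
width: 0.733
```

Call:
step_arm(targets=[0.001,0,0,0,0,0,68,0.002,0,0,0,0,0,68,0.003,0,0,0,0,0,68,0.003,0,0,0,0,0,68])

```text
time: 30.25
tool_pos: [0.4425, -0.0085, -0.0171]
tcp_rot: [-1.062, 1.293, 1.056]
wrist_force: [-0.5, 1.7, -1.5]
width: 0.734
```

Call:
step_arm(targets=[0.001,0,0,0,0,0,68,0.002,0,0,0,0,0,68,0.002,0,0,0,0,0,68])

```text
time: 30.62
tool_pos: [0.4426, -0.0085, -0.0186]
tcp_rot: [-1.062, 1.294, 1.057]
wrist_force: [-1.2, 0.5, 4.6]
width: 0.735
```

Contact with the mat (force up to +4.6 N). I'll release and rise.

Call:
step_arm(targets=[0,0,0,0,0,0,60,0,0,0,0,0,0,50,0,0,0,0,0,0,30,0,0,0,0,0,0,0,0,0,0,0,0,0,0,-0.01,0,0,0,0,0,0,-0.03,0,0,0,0,0,0,-0.07,0,0,0,0,0,0,-0.12,0,0,0,0,0,0,-0.17,0,0,0,0,0,0,-0.2,0,0,0,0,0,0,-0.2,0,0,0,0,0,0])

```text
time: 32.12
tool_pos: [0.444, -0.0087, 0.1848]
tcp_rot: [-1.066, 1.288, 1.051]
wrist_force: [-0.4, -0.6, -0.9]
width: 0.999
```

```bash
python3 - <<'E'
from plan import *
plan([((.442,-.007,.0),78.5)])
c=bot.read_camera("side"); pickle.dump(c,open("side23.pkl","wb")); cv2.imwrite("pics/side23.png",c["frame"][:,:,::-1]); crop(c,240,370,130,220,6,"pics/side23b.png")
c=bot.read_camera("top"); pickle.dump(c,open("top23.pkl","wb")); cv2.imwrite("pics/top23.png",c["frame"][:,:,::-1])
s=load("side23.pkl"); X=xyz(s)*1000; np.set_printoptions(linewidth=220)
print(plane(s,240+430/6,130+265/6,.016)*1000)
E
```

```text
t 32.125 p [ 0.444  -0.0087  0.1848] heading 78.49 tilt [-1.    -0.013  0.002] w 0.9992671433046396 F [-0.4 -0.6 -0.9] q [-0.08 -0.18  2.11  0.    1.2  -1.45]
[184.8, 4.6, 0.9] [-0.0, 0.1, 0.7]
[507.284255   -78.79098971  16.        ]
```

View pics/side23b.png

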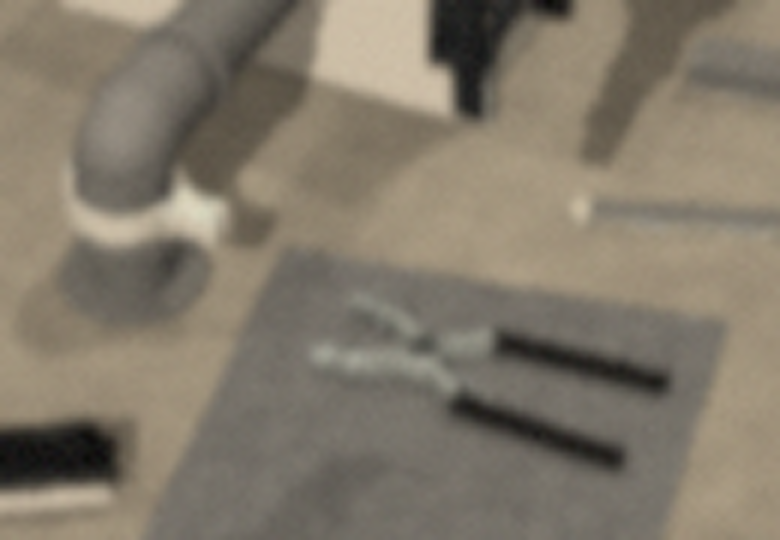

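View pics/top23.png

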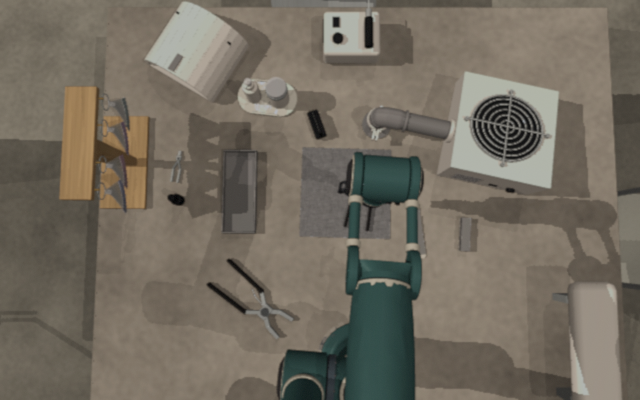

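The pliers lie flat on the mat (pivot at side crop (428,342)) with the gripper clear above. The clip is shut and the other things stand where they were. One last numeric check, then I hand in.

```bash
python3 - <<'E'
from plan import *
s=load("side23.pkl"); X=xyz(s)*1000
print("pivot",plane(s,240+428/6-.4,130+342/6-.4,.016)*1000)
g=s["frame"].mean(-1)
for n,(u0,u1,v0,v1) in dict(jaws=(292,312,178,192),pivot=(309,315,184,190),gripR=(322,352,184,196),gripL=(315,345,195,209)).items():
    P=X[v0:v1,u0:u1].reshape(-1,3); m=(g[v0:v1,u0:u1].ravel()<40) if n.startswith("grip") else np.ones(len(P),bool)
    print(n,np.percentile(P[m,2],[20,50,80]).round(1))
a,b=load("top0.pkl")["frame"].astype(float),load("top23.pkl")["frame"].astype(float)
for n,(u,v) in dict(polish=(177,200),brush=(317,123),nippers=(179,167),buffer=(466,234),pump=(250,90),jar=(276,92)).items():
    A=cv2.cvtColor(a[v-22:v+22,u-22:u+22].astype(np.uint8),7);B=cv2.cvtColor(b[v-22:v+22,u-22:u+22].astype(np.uint8),7)
    print(n,np.round(cv2.phaseCorrelate(np.float32(A),np.float32(B))[0],2))
st=bot.read_state();print(st["joint_vel"].round(3),st["wrist_force"].round(1))
bot.finish_job()
E
```

```text
pivot [494.51810281 -18.22516999  16.        ]
jaws [-2.6  1.8 11. ]
pivot [-0.  12.3 15.9]
gripR [ 8.4 10.8 12.3]
gripL [ 9.3 10.9 13.8]
polish [0.5  0.49]
brush [0.53 0.44]
nippers [0.54 0.53]
buffer [0.32 0.48]
pump [0.5 0.5]
jar [0.51 0.54]
[-0.001  0.023  0.032 -0.001 -0.     0.001] [-0.1  0.7 -0.5]
the job is handed in; nothing more can be done
```

I squeezed the clip shut with the pliers, laid them flat on the grey mat, let go, and handed the job in at about 32 s. The hand-in gives no verdict.

**What I did:**
- I lifted the pliers out of the tray by the pivot block and set them on the mat.
- I took them again by the grips, put the jaws over both ears and closed in small steps at 26–28 N grip.
- I briefly raised the grip to 34 N to tell a hard stop from the snap's resistance. That is about 28 N per ear at most by my estimate.
- Then I opened the jaws, backed straight out and laid the pliers down.

**Last checks:**
- **Clip:** with the pliers backed out, the ears measured about 9.5 mm closer together in the top view (9 mm expected), so the clip had clicked shut.
- **Pliers:** the pivot is at about (0.495, −0.018), over the mat. They look flat, with both grips at the same height in the depth image.
- **Gripper:** it is open and about 0.2 m above the pliers, with no contact force.
- **Other things:** six of the seven show no movement in the top view. I checked the nail file only by eye, because the arm partly hid it.

**What disagreed or I could not check:**
- **Fingertip position:** the fingertips sat about 20–25 mm farther back than the tool frame says. My first closings on the block missed above it without contact; I found the right height with the side camera and small force-checked steps.
- **Ear forces:** I could not measure them directly. That both ears carried over 3 N before the snap, and that none reached 35 N, is inferred from the grip setting and the balanced wrist force.

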